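# Unmould the mineral blocks, fill the parrots' foraging tray and hang it up

### The job

Lift every cast mineral block out of the mould and drop each one, rib up, into a pocket of its own in the birch foraging tray, fully down, while the tray stands on the counter. Then hang the loaded tray by its handle on the hook, about the middle of the bar over the arm between the turned-up tip and the upright, level and at rest with all the blocks still in their pockets, and leave the other things on the counter where they are.

Things in the scene. Friction and masses are not known exactly. Their poses are not given: they have to be found in the camera images.
- mould: Aluminium mould fixed to the counter, 125 x 196 x 22 mm (x, y, z), six open cavities 43 x 33 mm, 16 mm deep (floor 6 mm above the underside). Origin: centre of its underside. Cavity centres: x = -29, +29 mm; y = -60, 0, +60 mm. Lies with its long side roughly away from the robot.
- tray: Loose birch tray 164 x 180 x 22 mm (x, y, z), 0.45 kg. Origin: centre of underside. Six pockets 46 mm (x) x 36 mm (y), 16 deep, floor 6 above the underside, centres x = -56, +56, y = -55, 0, +55. Rigid handle of 10 mm steel bar in the plane x = 0: posts at y = -83, +83 up to 60 mm, slanting in to a level top bar along y from -28 to +28, centreline 105 mm up.
- tray_bar (a point): Middle of the level top bar of the tray's handle, on its centreline; the bar runs along the tray's y and is 10 mm thick. Axes as the tray's.
- hook_stand: Steel hook stand fixed to the counter. Origin on the counter under the hanging place. Level round arm 10 mm thick, centreline 210 mm up, from the upright at x = +125 mm (14 mm thick, ends at arm height, foot 110 mm across) to x = -42 mm, then a tip turned up to x = -52 mm, top at 229 mm. Its -x faces the robot. Nothing stands above the arm.
- hook_seat (a point): Place on the hook arm where the handle should hang: on the arm's centreline, 210 mm above the counter, 52 mm behind the turned-up tip. Axes as the stand's: +x towards the upright, z up.
- block1: Cast white mineral block, 40 g; may be absent. Foot 40 x 30 x 18 mm (x, y, z), on it a grip rib 34 mm long (x), 16 thick (y), up to 40 mm above the underside. Origin: centre of its underside; a half turn makes no difference. Starts in a mould cavity, foot 2 mm proud, its x along the mould's x; fits any tray pocket with its x along the tray's x.
- block2: Cast white mineral block, 40 g; may be absent. Foot 40 x 30 x 18 mm (x, y, z), on it a grip rib 34 mm long (x), 16 thick (y), up to 40 mm above the underside. Origin: centre of its underside; a half turn makes no difference. Starts in a mould cavity, foot 2 mm proud, its x along the mould's x; fits any tray pocket with its x along the tray's x.
- block3: Cast white mineral block, 40 g; may be absent. Foot 40 x 30 x 18 mm (x, y, z), on it a grip rib 34 mm long (x), 16 thick (y), up to 40 mm above the underside. Origin: centre of its underside; a half turn makes no difference. Starts in a mould cavity, foot 2 mm proud, its x along the mould's x; fits any tray pocket with its x along the tray's x.
- block4: Cast white mineral block, 40 g; may be absent. Foot 40 x 30 x 18 mm (x, y, z), on it a grip rib 34 mm long (x), 16 thick (y), up to 40 mm above the underside. Origin: centre of its underside; a half turn makes no difference. Starts in a mould cavity, foot 2 mm proud, its x along the mould's x; fits any tray pocket with its x along the tray's x.
- block5: Cast white mineral block, 40 g; may be absent. Foot 40 x 30 x 18 mm (x, y, z), on it a grip rib 34 mm long (x), 16 thick (y), up to 40 mm above the underside. Origin: centre of its underside; a half turn makes no difference. Starts in a mould cavity, foot 2 mm proud, its x along the mould's x; fits any tray pocket with its x along the tray's x.
- block6: Cast white mineral block, 40 g; may be absent. Foot 40 x 30 x 18 mm (x, y, z), on it a grip rib 34 mm long (x), 16 thick (y), up to 40 mm above the underside. Origin: centre of its underside; a half turn makes no difference. Starts in a mould cavity, foot 2 mm proud, its x along the mould's x; fits any tray pocket with its x along the tray's x.
- steel_cup: Empty stainless steel cup, 72 mm across, 85 mm high. Bystander, origin under its centre.
- pot: White ceramic pot with two side handles, 100 mm across the rim, 75 mm high. Bystander, origin under its centre.
- disc1: Birch disc, 56 mm across, 9 mm thick, lying flat. Bystander, origin under its centre.
- disc2: Birch disc, 56 mm across, 9 mm thick, lying flat. Bystander, origin under its centre.
- disc3: Birch disc, 56 mm across, 9 mm thick, lying flat. Bystander, origin under its centre.

How it is judged (in metres and radians):
On the way, in this order (a step that is already met when the one before it is completed fails the run):
1. every block present sits fully down in a pocket of the tray, while the tray stands on the counter ((x of block1 in the frame of tray between -0.063 and -0.049 m or x of block1 in the frame of tray between 0.049 and 0.063 m) and (y of block1 in the frame of tray between -0.062 and -0.048 m or y of block1 in the frame of tray between -0.007 and 0.007 m or y of block1 in the frame of tray between 0.048 and 0.062 m) and z of block1 in the frame of tray between 0.002 and 0.01 m and angle between the z axis of each of block1, block2, block3, block4, block5, block6 and the z axis of tray, either way round below 0.15 rad and (x of block2 in the frame of tray between -0.063 and -0.049 m or x of block2 in the frame of tray between 0.049 and 0.063 m) and (y of block2 in the frame of tray between -0.062 and -0.048 m or y of block2 in the frame of tray between -0.007 and 0.007 m or y of block2 in the frame of tray between 0.048 and 0.062 m) and z of block2 in the frame of tray between 0.002 and 0.01 m and (x of block3 in the frame of tray between -0.063 and -0.049 m or x of block3 in the frame of tray between 0.049 and 0.063 m) and (y of block3 in the frame of tray between -0.062 and -0.048 m or y of block3 in the frame of tray between -0.007 and 0.007 m or y of block3 in the frame of tray between 0.048 and 0.062 m) and z of block3 in the frame of tray between 0.002 and 0.01 m and (x of block4 in the frame of tray between -0.063 and -0.049 m or x of block4 in the frame of tray between 0.049 and 0.063 m) and (y of block4 in the frame of tray between -0.062 and -0.048 m or y of block4 in the frame of tray between -0.007 and 0.007 m or y of block4 in the frame of tray between 0.048 and 0.062 m) and z of block4 in the frame of tray between 0.002 and 0.01 m and (x of block5 in the frame of tray between -0.063 and -0.049 m or x of block5 in the frame of tray between 0.049 and 0.063 m) and (y of block5 in the frame of tray between -0.062 and -0.048 m or y of block5 in the frame of tray between -0.007 and 0.007 m or y of block5 in the frame of tray between 0.048 and 0.062 m) and z of block5 in the frame of tray between 0.002 and 0.01 m and (x of block6 in the frame of tray between -0.063 and -0.049 m or x of block6 in the frame of tray between 0.049 and 0.063 m) and (y of block6 in the frame of tray between -0.062 and -0.048 m or y of block6 in the frame of tray between -0.007 and 0.007 m or y of block6 in the frame of tray between 0.048 and 0.062 m) and z of block6 in the frame of tray between 0.002 and 0.01 m and height (world z) of tray below 0.01 m and angle between tray's own z axis and vertical below 0.1 rad), for 0.2 s.
2. the tray hangs by its handle bar on the hook arm (x of tray_bar in the frame of hook_stand between -0.04 and 0.044 m and y of tray_bar in the frame of hook_stand between -0.025 and 0.025 m and z of tray_bar in the frame of hook_stand between 0.211 and 0.229 m and angle between tray's own z axis and vertical below 0.3 rad and angle between the y axis of tray and the y axis of hook_stand, either way round below 0.35 rad), for 0.2 s.
At the end, for the whole second after the job is handed in: Every block present sits in a tray pocket (7 mm of its centre, 4 mm of its floor, 0.15 rad); the tray's bar rests on the hook arm, along it within 40 mm of the seat, sideways 25 mm, height 9 mm, tray level to 0.3 rad, bar square to the arm to 0.35 rad, at rest (all of step 2 and (x of block1 in the frame of tray between -0.063 and -0.049 m or x of block1 in the frame of tray between 0.049 and 0.063 m) and (y of block1 in the frame of tray between -0.062 and -0.048 m or y of block1 in the frame of tray between -0.007 and 0.007 m or y of block1 in the frame of tray between 0.048 and 0.062 m) and z of block1 in the frame of tray between 0.002 and 0.01 m and angle between the z axis of each of block1, block2, block3, block4, block5, block6 and the z axis of tray, either way round below 0.15 rad and (x of block2 in the frame of tray between -0.063 and -0.049 m or x of block2 in the frame of tray between 0.049 and 0.063 m) and (y of block2 in the frame of tray between -0.062 and -0.048 m or y of block2 in the frame of tray between -0.007 and 0.007 m or y of block2 in the frame of tray between 0.048 and 0.062 m) and z of block2 in the frame of tray between 0.002 and 0.01 m and (x of block3 in the frame of tray between -0.063 and -0.049 m or x of block3 in the frame of tray between 0.049 and 0.063 m) and (y of block3 in the frame of tray between -0.062 and -0.048 m or y of block3 in the frame of tray between -0.007 and 0.007 m or y of block3 in the frame of tray between 0.048 and 0.062 m) and z of block3 in the frame of tray between 0.002 and 0.01 m and (x of block4 in the frame of tray between -0.063 and -0.049 m or x of block4 in the frame of tray between 0.049 and 0.063 m) and (y of block4 in the frame of tray between -0.062 and -0.048 m or y of block4 in the frame of tray between -0.007 and 0.007 m or y of block4 in the frame of tray between 0.048 and 0.062 m) and z of block4 in the frame of tray between 0.002 and 0.01 m and (x of block5 in the frame of tray between -0.063 and -0.049 m or x of block5 in the frame of tray between 0.049 and 0.063 m) and (y of block5 in the frame of tray between -0.062 and -0.048 m or y of block5 in the frame of tray between -0.007 and 0.007 m or y of block5 in the frame of tray between 0.048 and 0.062 m) and z of block5 in the frame of tray between 0.002 and 0.01 m and (x of block6 in the frame of tray between -0.063 and -0.049 m or x of block6 in the frame of tray between 0.049 and 0.063 m) and (y of block6 in the frame of tray between -0.062 and -0.048 m or y of block6 in the frame of tray between -0.007 and 0.007 m or y of block6 in the frame of tray between 0.048 and 0.062 m) and z of block6 in the frame of tray between 0.002 and 0.01 m and linear speed of tray below 0.04 m/s and angular speed of tray below 0.4 rad/s); the robot touches nothing.
It fails at once if the cup, the pot or a birch disc is pushed more than 3 cm (distance of any of steel_cup, pot, disc1, disc2, disc3 from where it was at the start of the episode above 0.03 m).
Of block1, block2, block3, block4, block5, block6 only 4 to 6 are there at a start; the rules pass over those that are not, and their reading is None.
At some moment in a run one of tray may be knocked a few centimetres aside while the robot is not near it.
It also fails if it takes over 210 s, if anything falls off the work surface, if the arm or the gripper's body presses on something with over 40 N, if the wrist force passes 120 N, or if a joint passes its speed limit or range.

### The arm

A 6-joint arm with a two-finger parallel gripper is mounted at the origin on the work surface. World frame = base frame: x ahead of the robot, y to its left, z up, the work surface at z = 0. Lengths are in mm, angles in rad, forces in N, time in s.
With the tool pointing down it reaches from about 250 to 725 mm from the base axis. Payload 4 kg.
Tool frame: the origin (TCP) lies on the centre line of the jaws, within the pads' length; the fingertips stand 8 mm ahead of it and the grasp point (between the pads) lies 11 mm behind it; z points along the fingers, y is the line along which they close (so a half turn about z gives the same grasp; the last joint's range is limited). The gripper opens to 85 mm and grips with 20 to 120 N. Pads are 22 mm wide; open, the fingers measure 114 mm over their backs; the gripper's body (76 mm by 85 mm) begins 54 mm behind the grasp point. The pads swing forward as they close: fully open they stand 13 mm farther back than shut.
Start: joints at [1.146, 0.241, 0.005, 1.335, 0, 1.571], TCP at [206.067, 455.561, 239.306] pointing down, gripper open.
Joint ranges: [-2.72, 2.72], [-1.05, 1.87], [-1.09, 1.28], [-1.99, 2.15], [-1.42, 1.44], [-3.14, 3.14]. Speed limits (rad/s): [2.79, 2.79, 3.14, 3.14, 3.14, 3.14].

### API

Orientations are given as a unit quaternion [w, x, y, z].
In Python, from cell import env, camera, camera_model, hand_in, regions_of, pinpoint gives the robot as it stands.
- The arm moves only by the tool servo_tool, never from a script. Its argument "targets" is a list of rows, each an object of numbers: "tx", "ty", "tz": the shift along the tool's x, y, z each as a share of 250 mm, from -1 to 1; "roll": the turn about the tool's z as a share of 6 degrees, from -1 to 1; "gripper": the opening, from 0 (shut) to 1 (fully open). A call has 1 to 12 rows; each row shifts and turns the commanded pose from where the row before left it, along the tool's axes as they then stand; what a row does not reach is not made up. A row lasts 1/8 s, in which the tool goes at most 62.5 mm and 10.7 degrees, less where a joint would pass 70% of its speed; a pose out of reach is approached as far as the arm can. A call with a number of a shift or a turn outside -1 to 1 is refused whole. A call with a gripper value outside its range is refused whole. The fingers move at their own pace and stop on an object; "newtons" is the grip in N (left out, the last holds). Time passes only in rows, so rows that do not move let the fingers close. It gives the time, the measured TCP pose, the force, the opening and the grip force at its end, in the units of the state.
- env.read_state(): the state, without advancing time (a new reading comes with each control period).
- camera(name): name is "scene" or "top" or "wrist"; returns (picture, depth): 384x512x3 uint8, red, green, blue; 384x512 float32, mm along the optical axis (not along the pixel's ray), 0 where there is no reading.
- camera_model(name): a dict with "camera_matrix" (3x3 intrinsics, pixels), "pose" (4x4, takes a point from camera to world coordinates); the wrist camera has in their place "T_tool_cam" (4x4, takes a point from camera to tool coordinates, whose origin is the TCP and whose axes are the flange's). Camera axes: x right, y up, looking along -z (the intrinsics and any distortion apply to the point x, -y, -z); pixel columns grow to the right and rows downward; lengths in mm; the calibration is good to about 2 mm. A picture is of the moment at which its call begins: read the wrist's pose just before it. camera_model takes no time and is no camera call.
- hand_in(): hands the job in; it is judged then, once.
Trained networks look in the newest picture that a camera, given by its name, has taken for a name from the list of things; names that differ only in an ending like _2 or _b are one class to them, and where a whole thing is asked for, a point or a joint stands for the part that bears it (a point fixed in the world has none). Each returns a list of dicts, best first, with "conf" (0 to 1); they miss things now and then, are a little off and sometimes report something else, mostly with a low value. They report only what shows in the picture. A call takes as long as a camera call.
- regions_of(camera, label): "region" (384x512 bool, what is visible of it) and "rect" ([left, top, right, bottom] as shares, 0 to 1, of the picture: columns of its width, rows of its height, round what is visible of it).
- pinpoint(camera, label): "at" ([column, row] as shares, 0 to 1, of the picture: columns of its width, rows of its height: a listed point, or the origin of a listed thing).
The state is a dict: "time": time; "joint_positions": joint angles; "qvel": joint speeds; "joint_torque": joint torques, N m; "tcp_pos": TCP position; "orientation": TCP orientation; "wrist_force": force on the tool from outside, world axes, zero at the start; "wrist_torque": the same for the moment, N m; "opening": finger opening in mm; "grasp_force": force on a finger pad.
Only numpy, scipy, OpenCV 4.12 (cv2) and the standard library are available. Lean on these libraries where they do the work, as an engineer would, in place of code of your own. Each camera call takes 0.05 s, during which the arm holds its last target. There are 200 camera calls.

## Working session

There is one attempt and no reset: what is moved stays moved. The work goes in short steps, Python scripts to look and compute and a tool call to move; the robot and the scene stay as the last step left them, time stands still between calls to the robot, and variables do not carry over. Pictures are saved under pics/ and viewed, at most 14 in all, crops included, and the job is handed in when it is done.

Besides the shell and the picture viewer there is one more tool, called after "Call:" as name([rows], argument=value, ...), one row to a line, values as JSON. servo_tool: Moves the arm, as the interface text tells. Its arguments: {"type":"object","properties":{"targets":{"type":"array"},"newtons":{"type":"number"}},"required":["targets"]}

```bash
ls; mkdir -p pics; cat > h.py <<'E'
import numpy as np, cv2
from cell import env, camera, camera_model, hand_in, regions_of, pinpoint
from scipy.spatial.transform import Rotation as R
def pose(name):
    m=camera_model(name); K=np.array(m["camera_matrix"])
    if "pose" in m: return K,np.array(m["pose"]),m
    s=env.read_state(); q=s["orientation"]; T=np.eye(4)
    T[:3,:3]=R.from_quat([q[1],q[2],q[3],q[0]]).as_matrix(); T[:3,3]=s["tcp_pos"]
    return K,T@np.array(m["T_tool_cam"]),m
def cloud(name):
    K,T,m=pose(name); im,d=camera(name)
    v,u=np.mgrid[0:384,0:512]
    d=np.asarray(d,float)
    c=np.stack([(u-K[0,2])/K[0,0]*d,-(v-K[1,2])/K[1,1]*d,-d],-1)
    w=c@T[:3,:3].T+T[:3,3]; w[d<=0]=np.nan
    return im,d,w
def save(n,im): cv2.imwrite(n,cv2.cvtColor(im,cv2.COLOR_RGB2BGR))
E
python3 - <<'E'
from h import *
ims=[]
for n in("scene","top"):
    im,d,w=cloud(n); ims.append(im)
    print(n,[k for k in camera_model(n)])
    np.savez(n+'.npz',im=im,w=w)
    for l in("mould","tray","hook_stand","block1","steel_cup","pot","disc1"):
        for r in regions_of(n,l):
            if r["conf"]<.3: continue
            p=w[r["region"]]; p=p[~np.isnan(p).any(1)]
            print(l,round(r["conf"],2),(np.array(r["rect"])*[512,384,512,384]).round().tolist(),np.median(p,0).round(),p.min(0).round(),p.max(0).round())
    for l in("tray_bar","hook_seat","tray","hook_stand","mould"):
        print(l,[(round(r["conf"],2),(np.array(r["at"])*[512,384]).round(1).tolist()) for r in pinpoint(n,l)][:3])
    save(f'pics/{n}0.png',im)
print(env.read_state()); print({k:v for k,v in camera_model("wrist").items()}, camera_model("top"))
E
```

```text
pics
scene ['camera_matrix', 'pose']
mould 0.89 [314.0, 190.0, 380.0, 238.0] [533. 274.  20.] [377. 218.  -4.] [583. 367.  47.]
hook_stand 0.7 [118.0, 182.0, 171.0, 329.0] [ 690. -291.   13.] [ 320. -346.   -1.] [ 742. -237.  231.]
hook_stand 0.43 [152.0, 205.0, 173.0, 217.0] [ 343. -218.    9.] [ 309. -243.    0.] [ 366. -192.   13.]
block1 0.56 [357.0, 207.0, 377.0, 225.0] [547. 309.  32.] [525. 292.  16.] [559. 340.  48.]
block1 0.48 [321.0, 189.0, 336.0, 203.0] [426. 255.  32.] [408. 237.  17.] [437. 277.  48.]
block1 0.48 [347.0, 198.0, 364.0, 211.0] [488. 312.  32.] [444. 293.  14.] [497. 342.  48.]
block1 0.46 [337.0, 215.0, 356.0, 227.0] [546. 250.  33.] [528. 234.  20.] [555. 270.  48.]
block1 0.46 [341.0, 185.0, 356.0, 199.0] [428. 313.  31.] [402. 295.  18.] [443. 341.  49.]
block1 0.43 [330.0, 203.0, 344.0, 216.0] [486. 251.  30.] [455. 236.  15.] [498. 275.  50.]
steel_cup 0.88 [221.0, 272.0, 249.0, 300.0] [710. -91.  68.] [ 657. -129.   -1.] [770. -59.  88.]
pot 0.56 [259.0, 255.0, 333.0, 308.0] [720.  35.  50.] [611. -27.  -4.] [797. 113.  78.]
pot 0.45 [119.0, 178.0, 
[... 3427 characters left out ...]
-01],
       [-7.99881397e-04,  2.94142360e-01, -9.55761284e-01,
        -1.34639371e+02],
       [ 0.00000000e+00,  0.00000000e+00,  0.00000000e+00,
         1.00000000e+00]])} {'camera_matrix': array([[358.02222039,   0.        , 254.75273637],
       [  0.        , 358.02222039, 188.34788561],
       [  0.        ,   0.        ,   1.        ]]), 'pose': array([[ 2.08662307e-02,  9.88581303e-01, -1.49236751e-01,
         4.18525027e+02],
       [-9.98938328e-01,  2.67469956e-02,  3.75075315e-02,
         2.21437799e+01],
       [ 4.10708791e-02,  1.48295670e-01,  9.88089863e-01,
         9.21388601e+02],
       [ 0.00000000e+00,  0.00000000e+00,  0.00000000e+00,
         1.00000000e+00]])}
```

```bash
cat >> h.py <<'E'
def tray_pose(n="top"):
    "centre + yaw of tray: top-face points z 15..27, and bar z>95"
    im,d,w=cloud(n); r=[r for r in regions_of(n,"tray") if r["conf"]>.3]
    m=cv2.dilate(r[0]["region"].astype(np.uint8),np.ones((5,5)))>0
    p=w[m]; p=p[~np.isnan(p).any(1)]
    f=p[(p[:,2]>14)&(p[:,2]<28)]; b=p[(p[:,2]>97)&(p[:,2]<118)]
    c,s,a=cv2.minAreaRect(f[:,:2].astype(np.float32))
    e=b[:,:2]-b[:,:2].mean(0); v=np.linalg.svd(e,full_matrices=False)[2][0]; v*=np.sign(v[0])
    t=e@v
    print("tray top rect",np.round(c,1),np.round(s,1),round(a,2),"bar mid",(b[:,:2].mean(0)+v*(t.max()+t.min())/2).round(1),"len",np.ptp(t).round(1),"yaw",np.degrees(np.arctan2(v[1],v[0])).round(2),"n",len(b),b[:,2].max().round(1))
    return im,w
E
python3 - <<'E'
from h import *
im,w=tray_pose("top"); tray_pose("scene")
for n in("top","scene"):
    w=np.load(n+'.npz')["w"]
    q=w[(w[...,2]>200)&(w[...,2]<240)&(w[...,1]<-200)&(w[...,0]>350)]
    e=q[:,:2]-q[:,:2].mean(0); v=np.linalg.svd(e,full_matrices=False)[2][0]; v*=np.sign(v[0]); t=e@v
    print("arm",n,q[:,:2].mean(0).round(1),(q[:,:2].mean(0)+v*t.min()).round(1),(q[:,:2].mean(0)+v*t.max()).round(1),np.degrees(np.arctan2(v[1],v[0])).round(2),q[:,2].max())
    # block ribs
    m=(w[...,2]>40)&(w[...,2]<54)&(w[...,0]>380)&(w[...,0]<600)&(w[...,1]>215)&(w[...,1]<370)
    k,lab,st,ce=cv2.connectedComponentsWithStats(m.astype(np.uint8),connectivity=4)
    for i in range(1,k):
        if st[i,4]<15: continue
        p=w[lab==i]; c,s,a=cv2.minAreaRect(p[:,:2].astype(np.float32)); print("rib",np.round(c,1),np.round(s,1),round(a,1),p[:,:2].mean(0).round(1),len(p),np.median(p[:,2]).round(1))
t=np.load('top.npz')["im"]; s=np.load('scene.npz')["im"]
save('pics/a.png',cv2.resize(t[80:300,90:410],(800,550),interpolation=cv2.INTER_CUBIC)); save('pics/b.png',cv2.resize(s[150:340,100:390],(800,524),interpolation=cv2.INTER_CUBIC))
E
```

```text
tray top rect [533.    5.7] [180.3 164.6] 81.4 bar mid [532.2   5.2] len 92.0 yaw 81.4 n 163 112.6
tray top rect [532.5   6. ] [180.3 171.9] 81.7 bar mid [534.7   6. ] len 88.9 yaw 81.6 n 135 111.5
arm top [ 599.8 -289.7] [ 505.6 -288.1] [ 691.2 -291.3] -0.98 229.95049745731706
rib [541.  311.3] [33.  15.2] 90.0 [541.1 310.3] 94 45.7
rib [539.8 252.9] [15.5 32.7] 1.3 [539.2 253.4] 91 45.8
rib [482.  313.4] [14.8 34.1] 0.6 [481.5 313.2] 97 45.4
rib [479.5 255.8] [33.7 15.3] 86.7 [479.3 254.5] 92 45.2
rib [422.1 315.8] [14.2 34.6] 1.2 [421.8 315.1] 98 45.4
rib [419.7 257.4] [33.7 15.3] 85.5 [419.8 256.8] 96 45.6
arm scene [ 609.4 -290.3] [ 506.  -288.6] [ 695.7 -291.8] -0.95 230.95667316129573
rib [422.4 315.1] [31.6 20.7] 84.8 [424.5 314.8] 49 44.7
rib [419.8 256.7] [32.7 17.8] 85.9 [421.4 257. ] 52 44.4
rib [482.7 313.3] [18.6 33.2] 1.8 [483.  312.7] 52 44.6
rib [478.9 255.7] [32.5 19.4] 84.4 [481.2 255.2] 55 44.5
rib [543.5 312.5] [33.5 17.2] 83.1 [543.5 311.2] 60 44.2
rib [540.2 254.7] [16.8 34.2] 6.5 [541.5 253.5] 57 44.6
```

View pics/a.png

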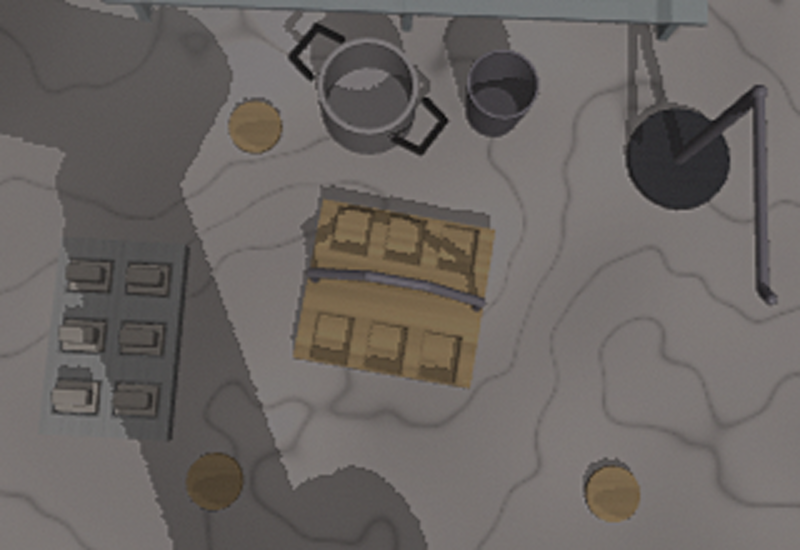

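View pics/b.png

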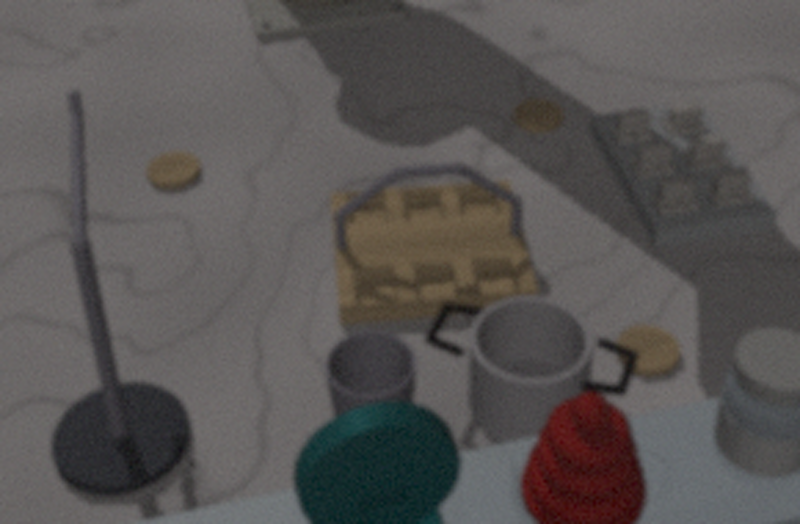

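The top crop shows the mould at left with six blocks (55–175, 255–410). The tray is in the middle with its bar along world y (310–485, 270–305). The hook arm is at right with its tip at (768, 298), and the pot, cup and discs stand clear. The scene view agrees.

Call:
servo_tool([
  {"roll": 0.94, "tz": 0.03, "gripper": 0.45},
  {"roll": 0.94, "tz": 0.03, "gripper": 0.45},
  {"roll": 0.94, "tz": 0.03},
  {"roll": 0.94, "tz": 0.03},
  {"roll": 0.94, "tz": 0.03},
  {"roll": 0.94, "tz": 0.03},
  {"roll": 0.94, "tz": 0.03},
  {"roll": 0.94, "tz": 0.03},
  {"roll": 0.94, "tz": 0.03},
  {"roll": 0.94, "tz": 0.03},
  {"roll": 0.94, "tz": 0.03},
  {"roll": 0.94, "tz": 0.03},
], newtons=40)

```text
validation failed for argument at $.ta...
```

```bash
cat >> h.py <<'E'
MC=np.array([481.0,284.5]); MY=np.radians(-2.15)
mu=np.array([np.cos(MY),np.sin(MY)]); mv=np.array([-mu[1],mu[0]])
def cav(i,j): return MC+60*i*mu+29*j*mv      # i -1..1 along world x, j -1/1 along world y
def to(x,y,z,yaw=None):
    "print shifts in the tool frame, shares of 250, from where the arm stands; yaw = tool y angle, deg"
    s=env.read_state(); q=s["orientation"]; M=R.from_quat([q[1],q[2],q[3],q[0]]).as_matrix()
    p=np.array(s["tcp_pos"]); ya=np.degrees(np.arctan2(M[1,1],M[0,1]))
    d=M.T@(np.array([x,y,z])-p)/250
    print("t",round(s["time"],1),"at",p.round(1),"yaw",ya.round(2),"open",round(s["opening"],1),"F",np.round(s["wrist_force"],1),"j6",round(s["joint_positions"][5],2))
    print("shift total",d.round(3),"xy now; roll total", None if yaw is None else round(-((yaw-ya+90)%180-90)/6,2))
    if yaw is not None:
        a=-((yaw-ya+90)%180-90); M2=M@R.from_euler('z',a,degrees=True).as_matrix(); print("shift after roll",(M2.T@(np.array([x,y,z])-p)/250).round(3))
E
python3 -c "
from h import *
x,y=cav(1,1); to(x,y,100,-2.15)"
```

```text
t 1.5 at [206.1 455.6 239.3] yaw 65.66 open 85.5 F [ 1.2 -0.1 -0. ] j6 1.57
shift total [-1.462  0.028  0.557] xy now; roll total 11.3
shift after roll [-0.526  1.365  0.557]
```

Call:
servo_tool([
  {"tx": 0, "ty": 0, "tz": 0.03, "roll": 0.94, "gripper": 0.45},
  {"tx": 0, "ty": 0, "tz": 0.03, "roll": 0.94, "gripper": 0.45},
  {"tx": 0, "ty": 0, "tz": 0.03, "roll": 0.94, "gripper": 0.45},
  {"tx": 0, "ty": 0, "tz": 0.03, "roll": 0.94, "gripper": 0.45},
  {"tx": 0, "ty": 0, "tz": 0.03, "roll": 0.94, "gripper": 0.45},
  {"tx": 0, "ty": 0, "tz": 0.03, "roll": 0.94, "gripper": 0.45},
  {"tx": 0, "ty": 0, "tz": 0.03, "roll": 0.94, "gripper": 0.45},
  {"tx": 0, "ty": 0, "tz": 0.03, "roll": 0.94, "gripper": 0.45},
  {"tx": 0, "ty": 0, "tz": 0.03, "roll": 0.94, "gripper": 0.45},
  {"tx": 0, "ty": 0, "tz": 0.03, "roll": 0.94, "gripper": 0.45},
  {"tx": 0, "ty": 0, "tz": 0.03, "roll": 0.94, "gripper": 0.45},
  {"tx": 0, "ty": 0, "tz": 0.03, "roll": 0.94, "gripper": 0.45},
], newtons=40)

```text
time: 3.0
tcp_pos: [206.1, 455.6, 149.1]
orientation: [-0.0, 0.721, 0.693, 0.0]
wrist_force: [0.1, 0.1, 1.1]
opening: 38.2
grasp_force: 0.0
```

Call:
servo_tool([
  {"tx": -0.075, "ty": 0.195, "tz": 0, "roll": 0, "gripper": 0.45},
  {"tx": -0.075, "ty": 0.195, "tz": 0, "roll": 0, "gripper": 0.45},
  {"tx": -0.075, "ty": 0.195, "tz": 0, "roll": 0, "gripper": 0.45},
  {"tx": -0.075, "ty": 0.195, "tz": 0, "roll": 0, "gripper": 0.45},
  {"tx": -0.075, "ty": 0.195, "tz": 0, "roll": 0, "gripper": 0.45},
  {"tx": -0.075, "ty": 0.195, "tz": 0.0, "roll": 0, "gripper": 0.45},
  {"tx": -0.075, "ty": 0.195, "tz": 0.0, "roll": 0, "gripper": 0.45},
  {"tx": 0, "ty": 0, "tz": 0.1, "roll": 0, "gripper": 0.45},
  {"tx": 0, "ty": 0, "tz": 0.1, "roll": 0, "gripper": 0.45},
  {"tx": 0, "ty": 0, "tz": 0, "roll": 0, "gripper": 0.45},
])

```text
time: 4.25
tcp_pos: [540.9, 311.2, 96.7]
orientation: [-0.001, 0.72, 0.694, -0.003]
wrist_force: [-0.5, -0.9, -0.1]
opening: 38.3
grasp_force: 0.0
```

```bash
python3 -c "
from h import *
x,y=cav(1,1); to(x,y,36,-2.15)
im,d,w=cloud('wrist'); save('pics/w1.png',im)
m=(w[...,2]>38)&(w[...,2]<54)
k,lab,st,ce=cv2.connectedComponentsWithStats(m.astype(np.uint8),connectivity=4)
for i in range(1,k):
    if st[i,4]<150: continue
    p=w[lab==i]; c,s,a=cv2.minAreaRect(p[:,:2].astype(np.float32)); print('rib',np.round(c,1),np.round(s,1),round(a,1),np.median(p[:,2]).round(1),st[i].tolist())
print([cav(i,j).round(1).tolist() for j in(1,-1) for i in(1,0,-1)])
"
```

```text
t 4.2 at [540.9 311.2  96.7] yaw -2.04 open 38.3 F [-0.5 -0.9 -0.1] j6 2.13
shift total [0.001 0.006 0.243] xy now; roll total 0.02
shift after roll [0.001 0.006 0.243]
rib [421.6 316. ] [33.4 16.3] 88.5 45.3 [54, 188, 36, 50, 1371]
rib [481.1 314. ] [33.  16.7] 87.4 45.5 [146, 188, 30, 50, 1247]
rib [540.8 311.5] [34.1 16. ] 88.2 45.6 [238, 188, 25, 51, 1186]
rib [419.6 259.9] [30.3 16.4] 88.4 45.2 [70, 265, 30, 42, 876]
rib [476.  269.5] [16.2  8.1] 45.7 44.4 [155, 265, 19, 20, 186]
rib [538.8 254. ] [34.6 15.8] 88.2 45.6 [239, 265, 23, 46, 975]
[[542.0, 311.2], [482.1, 313.5], [422.1, 315.7], [539.9, 253.3], [479.9, 255.5], [420.0, 257.8]]
```

View pics/w1.png

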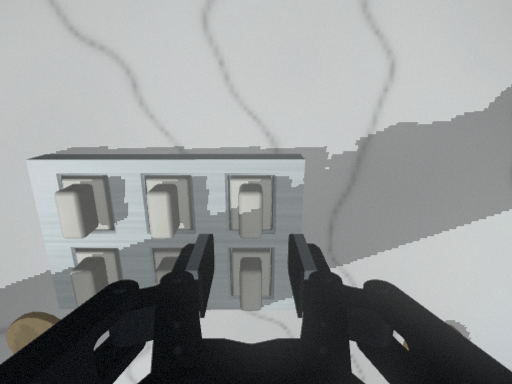

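The wrist view shows the fingers in line with the first block's rib (about column 250). The ribs read within about 1 mm of the model, so I'll go down and grip.

Call:
servo_tool([
  {"tx": 0, "ty": 0, "tz": 0.08, "roll": 0, "gripper": 0.45},
  {"tx": 0, "ty": 0, "tz": 0.08, "roll": 0, "gripper": 0.45},
  {"tx": 0, "ty": 0, "tz": 0.06, "roll": 0, "gripper": 0.45},
  {"tx": 0, "ty": 0, "tz": 0.02, "roll": 0, "gripper": 0.45},
  {"tx": 0, "ty": 0, "tz": 0, "roll": 0, "gripper": 0.45},
  {"tx": 0, "ty": 0, "tz": 0, "roll": 0, "gripper": 0},
  {"tx": 0, "ty": 0, "tz": 0, "roll": 0, "gripper": 0},
  {"tx": 0, "ty": 0, "tz": 0, "roll": 0, "gripper": 0},
  {"tx": 0, "ty": 0, "tz": 0, "roll": 0, "gripper": 0},
  {"tx": 0, "ty": 0, "tz": -0.04, "roll": 0, "gripper": 0},
  {"tx": 0, "ty": 0, "tz": -0.08, "roll": 0, "gripper": 0},
  {"tx": 0, "ty": 0, "tz": -0.08, "roll": 0, "gripper": 0},
], newtons=40)

```text
time: 5.8
tcp_pos: [543.0, 312.2, 90.1]
orientation: [0.0, 0.72, 0.694, 0.0]
wrist_force: [0.1, 0.6, -0.1]
opening: 14.8
grasp_force: 42.8
```

Call:
servo_tool([
  {"tx": 0, "ty": 0, "tz": -0.08, "roll": -1, "gripper": 0},
  {"tx": 0, "ty": 0, "tz": -0.08, "roll": -1, "gripper": 0},
  {"tx": 0, "ty": 0, "tz": -0.08, "roll": -1, "gripper": 0},
  {"tx": 0, "ty": 0, "tz": -0.08, "roll": -1, "gripper": 0},
  {"tx": 0, "ty": 0, "tz": -0.06, "roll": -1, "gripper": 0},
  {"tx": 0, "ty": 0, "tz": 0, "roll": -1, "gripper": 0},
  {"tx": 0, "ty": 0, "tz": 0, "roll": -1, "gripper": 0},
  {"tx": 0, "ty": 0, "tz": 0, "roll": -1, "gripper": 0},
  {"tx": 0, "ty": 0, "tz": 0, "roll": -1, "gripper": 0},
  {"tx": 0, "ty": 0, "tz": 0, "roll": -1, "gripper": 0},
  {"tx": 0, "ty": 0, "tz": 0, "roll": -1, "gripper": 0},
  {"tx": 0, "ty": 0, "tz": 0, "roll": -1, "gripper": 0},
])

```text
time: 7.3
tcp_pos: [543.0, 312.2, 184.7]
orientation: [0.001, 0.172, 0.985, 0.0]
wrist_force: [-0.9, 0.2, -0.1]
opening: 14.8
grasp_force: 42.9
```

```bash
sed -i 's/MC=np.array(.*); MY/MC=np.array([480.3,284.8]); MY/' h.py; cat >> h.py <<'E'
TC=np.array([533.2,5.7]); TY=81.5
def pocket(i,j): # i=+1 far / -1 near (tray x), j=-1..1 along tray y
    a=np.radians(TY); ey=np.array([np.cos(a),np.sin(a)]); ex=np.array([ey[1],-ey[0]])
    return TC+56*i*ex+55*j*ey
E
python3 -c "
from h import *
tray_pose('top')
x,y=pocket(1,1);print(x,y); to(x,y,170,TY)"
```

```text
tray top rect [533.1   5.5] [179.8 164.8] 81.46 bar mid [532.5   6.8] len 89.8 yaw 81.41 n 164 112.1
596.714405960396 51.81854546164723
t 7.4 at [542.9 312.2 184.7] yaw 69.95 open 14.8 F [ 1.1  0.2 -1.2] j6 0.87
shift total [-0.559 -0.905  0.059] xy now; roll total -1.92
shift after roll [-0.367 -0.998  0.059]
```

Call:
servo_tool([
  {"tx": 0, "ty": 0, "tz": 0, "roll": -0.96, "gripper": 0},
  {"tx": 0, "ty": 0, "tz": 0, "roll": -0.96, "gripper": 0},
  {"tx": -0.061, "ty": -0.166, "tz": 0, "roll": 0, "gripper": 0},
  {"tx": -0.061, "ty": -0.166, "tz": 0, "roll": 0, "gripper": 0},
  {"tx": -0.061, "ty": -0.166, "tz": 0, "roll": 0, "gripper": 0},
  {"tx": -0.061, "ty": -0.166, "tz": 0, "roll": 0, "gripper": 0},
  {"tx": -0.061, "ty": -0.166, "tz": 0, "roll": 0, "gripper": 0},
  {"tx": -0.061, "ty": -0.166, "tz": 0, "roll": 0, "gripper": 0},
  {"tx": 0, "ty": 0, "tz": 0.15, "roll": 0, "gripper": 0},
  {"tx": 0, "ty": 0, "tz": 0.15, "roll": 0, "gripper": 0},
  {"tx": 0, "ty": 0, "tz": 0.14, "roll": 0, "gripper": 0},
  {"tx": 0, "ty": 0, "tz": 0, "roll": 0, "gripper": 0},
])

```text
time: 8.9
tcp_pos: [593.6, 52.1, 71.4]
orientation: [-0.003, 0.075, 0.997, -0.001]
wrist_force: [-0.6, 0.0, -0.5]
opening: 14.8
grasp_force: 42.9
```

```bash
python3 -c "
from h import *
x,y=pocket(1,1);print(x,y); to(x,y,41,TY)
im,d,w=cloud('wrist'); save('pics/w2.png',im); np.savez('w2.npz',w=w,im=im)
m=(w[...,2]>14)&(w[...,2]<30)&(np.abs(w[...,1])<150)
p=w[m]; print(cv2.minAreaRect(p[:,:2].astype(np.float32)))
print([(r['conf'],np.array(r['at'])*[512,384]) for r in pinpoint('wrist','tray_bar')])
"
```

```text
596.714405960396 51.81854546164723
t 8.9 at [593.6  52.1  71.4] yaw 81.4 open 14.8 F [-0.6  0.  -0.5] j6 0.24
shift total [-0.013  0.001  0.122] xy now; roll total -0.02
shift after roll [-0.013  0.001  0.122]
((569.7023315429688, -1.58160400390625), (181.1017303466797, 222.80862426757812), 81.38381958007812)
[(0.6, array([ 89.1904, 161.088 ])), (0.17, array([169.3184, 129.984 ]))]
```

View pics/w2.png

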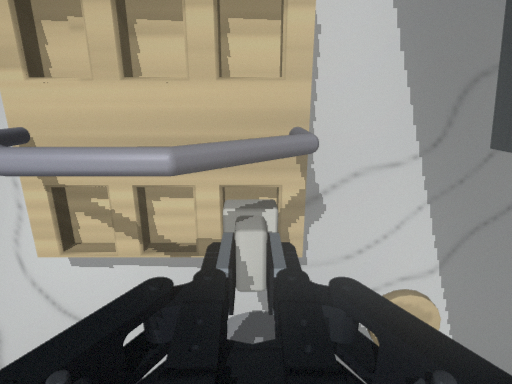

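The wrist view shows the held block (foot at about 225–275, 205–235) next to the far-left pocket (220–285, 185–). The arm was still settling when I read the pose, so I'll descend a little and re-read it.

Call:
servo_tool([
  {"tx": 0, "ty": 0, "tz": 0.04, "roll": 0, "gripper": 0},
  {"tx": 0, "ty": 0, "tz": 0, "roll": 0, "gripper": 0},
  {"tx": 0, "ty": 0, "tz": 0, "roll": 0, "gripper": 0},
])

```text
time: 9.38
tcp_pos: [596.5, 52.6, 64.9]
orientation: [0.0, 0.074, 0.997, 0.0]
wrist_force: [-0.3, 0.0, 0.0]
opening: 15.2
grasp_force: 42.8
```

```bash
python3 -c "
from h import *
x,y=pocket(1,1);print(x,y); to(x,y,41,TY)
w=np.load('w2.npz')['w']
P=w.reshape(-1,3); P=P[~np.isnan(P).any(1)]
a=np.radians(TY); ey=np.array([np.cos(a),np.sin(a)]); ex=np.array([ey[1],-ey[0]])
q=np.c_[(P[:,:2]-TC)@ex,(P[:,:2]-TC)@ey,P[:,2]]
# tray outer face edges & pocket floor extents in tray coords
t=q[(q[:,2]>18)&(q[:,2]<25)&(abs(q[:,0])<95)&(abs(q[:,1])<100)]
print('top face y max',np.percentile(t[:,1],[99,99.9]),'x range',np.percentile(t[:,0],[.1,1,99,99.9]))
b=q[(q[:,2]>107)&(q[:,2]<114)&(abs(q[:,1])<25)]; print('bar x',b[:,0].mean(),len(b))
for i in(-1,1):
  for j in(-1,0,1):
    f=q[(q[:,2]>2)&(q[:,2]<10)&(abs(q[:,0]-56*i)<28)&(abs(q[:,1]-55*j)<22)]
    if len(f)>50: print('floor',i,j,np.percentile(f[:,:2],[1,99],axis=0).round(1).tolist(),len(f))
"
```

```text
596.714405960396 51.81854546164723
t 9.4 at [596.5  52.6  64.9] yaw 81.5 open 15.2 F [-0.3  0.   0. ] j6 0.24
shift total [-0.001 -0.003  0.096] xy now; roll total -0.0
shift after roll [-0.001 -0.003  0.096]
top face y max [87.46762827 88.47837569] x range [-72.28302571 -70.69126446  79.30677202  80.73317671]
bar x 0.284436661998103 4254
floor -1 -1 [[-76.6, -75.0], [-35.3, -45.6]] 4051
floor -1 0 [[-76.5, -19.6], [-35.2, 13.4]] 4449
floor -1 1 [[-76.3, 35.7], [-35.1, 71.6]] 4693
floor 1 -1 [[36.3, -75.1], [78.3, -45.7]] 2590
floor 1 0 [[36.4, -19.8], [78.4, 13.3]] 2843
floor 1 1 [[36.3, 35.5], [45.9, 71.4]] 652
```

Call:
servo_tool([
  {"tx": 0, "ty": -0.005, "tz": 0.04, "roll": 0, "gripper": 0},
  {"tx": 0, "ty": 0, "tz": 0.04, "roll": 0, "gripper": 0},
  {"tx": 0, "ty": 0, "tz": 0.014, "roll": 0, "gripper": 0},
  {"tx": 0, "ty": 0, "tz": 0, "roll": 0, "gripper": 0},
  {"tx": 0, "ty": 0, "tz": 0, "roll": 0, "gripper": 0},
])

```text
time: 10.0
tcp_pos: [595.9, 51.4, 40.5]
orientation: [-0.0, 0.074, 0.997, -0.0]
wrist_force: [-1.1, 0.3, 0.0]
opening: 15.1
grasp_force: 42.8
```

Call:
servo_tool([
  {"tx": 0, "ty": 0, "tz": 0, "roll": 0, "gripper": 0.45},
  {"tx": 0, "ty": 0, "tz": 0, "roll": 0, "gripper": 0.45},
  {"tx": 0, "ty": 0, "tz": -0.08, "roll": 0, "gripper": 0.45},
  {"tx": 0, "ty": 0, "tz": -0.12, "roll": 0, "gripper": 0.45},
  {"tx": 0, "ty": 0, "tz": -0.16, "roll": 0, "gripper": 0.45},
  {"tx": 0, "ty": 0, "tz": -0.12, "roll": 1, "gripper": 0.45},
  {"tx": 0, "ty": 0, "tz": 0, "roll": 1, "gripper": 0.45},
  {"tx": 0, "ty": 0, "tz": 0, "roll": 1, "gripper": 0.45},
  {"tx": 0, "ty": 0, "tz": 0, "roll": 1, "gripper": 0.45},
  {"tx": 0, "ty": 0, "tz": 0, "roll": 1, "gripper": 0.45},
  {"tx": 0, "ty": 0, "tz": 0, "roll": 1, "gripper": 0.45},
  {"tx": 0, "ty": 0, "tz": 0, "roll": 1, "gripper": 0.45},
])

```text
time: 11.5
tcp_pos: [596.0, 51.4, 160.9]
orientation: [0.0, 0.428, 0.904, 0.0]
wrist_force: [-0.2, 1.0, -0.3]
opening: 38.6
grasp_force: 0.0
```

```bash
python3 -c "
from h import *
im,w=tray_pose('top')
m=(w[...,2]>38)&(w[...,2]<54)&(w[...,0]>430)&(w[...,0]<640)&(abs(w[...,1])<110)
k,lab,st,ce=cv2.connectedComponentsWithStats(m.astype(np.uint8),connectivity=4)
for i in range(1,k):
    if st[i,4]>15: p=w[lab==i]; print('rib',np.round(cv2.minAreaRect(p[:,:2].astype(np.float32))[0],1),np.median(p[:,2]).round(1),st[i,4])
x,y=cav(0,1);print(x,y); to(x,y,39,-2.15)"
```

```text
h.py:25: RuntimeWarning: Mean of empty slice.
  e=b[:,:2]-b[:,:2].mean(0); v=np.linalg.svd(e,full_matrices=False)[2][0]; v*=np.sign(v[0])
  ret = um.true_divide(
Traceback (most recent call last):
  File "h.py", line 25, in tray_pose
    e=b[:,:2]-b[:,:2].mean(0); v=np.linalg.svd(e,full_matrices=False)[2][0]; v*=np.sign(v[0])
                                 ~~~~~~~~~~~~~~~~~~~~~~~~~~~~~~~~~~~~~~~^^^
IndexError: index 0 is out of bounds for axis 0 with size 0
```

```bash
python3 -c "
from h import *
x,y=cav(0,1);print(x,y); to(x,y,39,-2.15)"
```

```text
481.38795742227757 313.77958503235186
t 11.6 at [596.   51.3 160.8] yaw 39.51 open 38.8 F [ 0.9  0.4 -0.8] j6 0.97
shift total [1.102 0.314 0.487] xy now; roll total 6.94
shift after roll [ 1.032 -0.497  0.487]
```

Call:
servo_tool([
  {"tx": 0, "ty": 0, "tz": 0, "roll": 0.99, "gripper": 0.45},
  {"tx": 0, "ty": 0, "tz": 0, "roll": 0.99, "gripper": 0.45},
  {"tx": 0, "ty": 0, "tz": 0, "roll": 0.99, "gripper": 0.45},
  {"tx": 0, "ty": 0, "tz": 0, "roll": 0.99, "gripper": 0.45},
  {"tx": 0, "ty": 0, "tz": 0, "roll": 0.99, "gripper": 0.45},
  {"tx": 0, "ty": 0, "tz": 0, "roll": 0.99, "gripper": 0.45},
  {"tx": 0, "ty": 0, "tz": 0, "roll": 0.99, "gripper": 0.45},
  {"tx": 0.206, "ty": -0.099, "tz": 0, "roll": 0, "gripper": 0.45},
  {"tx": 0.206, "ty": -0.099, "tz": 0, "roll": 0, "gripper": 0.45},
  {"tx": 0.206, "ty": -0.099, "tz": 0, "roll": 0, "gripper": 0.45},
  {"tx": 0.206, "ty": -0.099, "tz": 0, "roll": 0, "gripper": 0.45},
  {"tx": 0.206, "ty": -0.1, "tz": 0, "roll": 0, "gripper": 0.45},
])

```text
time: 13.1
tcp_pos: [480.7, 314.8, 161.0]
orientation: [0.0, 0.719, 0.695, 0.0]
wrist_force: [0.8, -0.2, -1.2]
opening: 38.2
grasp_force: 0.0
```

Call:
servo_tool([
  {"tx": 0, "ty": 0, "tz": 0.1, "roll": 0, "gripper": 0.45},
  {"tx": 0, "ty": 0, "tz": 0.1, "roll": 0, "gripper": 0.45},
  {"tx": 0, "ty": 0, "tz": 0.05, "roll": 0, "gripper": 0.45},
  {"tx": 0, "ty": 0, "tz": 0, "roll": 0, "gripper": 0.45},
  {"tx": 0, "ty": 0, "tz": 0, "roll": 0, "gripper": 0.45},
])

```text
time: 13.72
tcp_pos: [482.3, 313.3, 99.3]
orientation: [0.0, 0.72, 0.694, 0.001]
wrist_force: [0.8, 0.5, 0.4]
opening: 38.2
grasp_force: 0.0
```

```bash
python3 -c "
from h import *
im,w=tray_pose('top')
m=(w[...,2]>38)&(w[...,2]<54)&(w[...,0]>430)&(w[...,0]<640)&(abs(w[...,1])<110)
k,lab,st,ce=cv2.connectedComponentsWithStats(m.astype(np.uint8),connectivity=4)
for i in range(1,k):
    if st[i,4]>15: p=w[lab==i]; print('rib',np.round(cv2.minAreaRect(p[:,:2].astype(np.float32))[0],1),np.median(p[:,2]).round(1),st[i,4])
x,y=cav(0,1);print(x,y); to(x,y,39,-2.15)"
```

```text
tray top rect [532.9   5.5] [180.1 164.5] 81.37 bar mid [532.1   4.1] len 89.7 yaw 81.49 n 163 112.9
rib [597.6  50.8] 45.1 89
481.38795742227757 313.77958503235186
t 13.8 at [482.3 313.4  99.5] yaw -2.1 open 38.1 F [0.8 1.2 1. ] j6 2.18
shift total [ 0.001 -0.004  0.242] xy now; roll total 0.01
shift after roll [ 0.001 -0.004  0.242]
```

Call:
servo_tool([
  {"tx": 0, "ty": -0.003, "tz": 0.1, "roll": 0, "gripper": 0.45},
  {"tx": 0, "ty": 0, "tz": 0.1, "roll": 0, "gripper": 0.45},
  {"tx": 0, "ty": 0, "tz": 0.04, "roll": 0, "gripper": 0.45},
  {"tx": 0, "ty": 0, "tz": 0, "roll": 0, "gripper": 0.45},
  {"tx": 0, "ty": 0, "tz": 0, "roll": 0, "gripper": 0},
  {"tx": 0, "ty": 0, "tz": 0, "roll": 0, "gripper": 0},
  {"tx": 0, "ty": 0, "tz": 0, "roll": 0, "gripper": 0},
  {"tx": 0, "ty": 0, "tz": -0.06, "roll": 0, "gripper": 0},
  {"tx": 0, "ty": 0, "tz": -0.1, "roll": 0, "gripper": 0},
  {"tx": 0, "ty": 0, "tz": -0.12, "roll": -0.97, "gripper": 0},
  {"tx": 0, "ty": 0, "tz": -0.12, "roll": -1, "gripper": 0},
  {"tx": 0, "ty": 0, "tz": -0.1, "roll": -1, "gripper": 0},
])

```text
time: 15.32
tcp_pos: [480.8, 313.3, 165.5]
orientation: [0.0, 0.602, 0.798, 0.001]
wrist_force: [0.0, -0.0, -0.8]
opening: 15.0
grasp_force: 43.3
```

Call:
servo_tool([
  {"tx": 0, "ty": 0, "tz": 0, "roll": -1, "gripper": 0},
  {"tx": 0, "ty": 0, "tz": 0, "roll": -1, "gripper": 0},
  {"tx": 0, "ty": 0, "tz": 0, "roll": -1, "gripper": 0},
  {"tx": 0, "ty": 0, "tz": 0, "roll": -1, "gripper": 0},
  {"tx": 0, "ty": 0, "tz": 0, "roll": -1, "gripper": 0},
  {"tx": 0, "ty": 0, "tz": 0, "roll": -1, "gripper": 0},
  {"tx": 0, "ty": 0, "tz": 0, "roll": -1, "gripper": 0},
  {"tx": 0, "ty": 0, "tz": 0, "roll": -1, "gripper": 0},
  {"tx": 0, "ty": 0, "tz": 0, "roll": -1, "gripper": 0},
  {"tx": 0, "ty": 0, "tz": 0, "roll": -1, "gripper": 0},
  {"tx": 0, "ty": 0, "tz": 0, "roll": -0.96, "gripper": 0},
])

```text
time: 16.7
tcp_pos: [480.5, 313.1, 164.1]
orientation: [0.0, 0.072, 0.997, 0.0]
wrist_force: [-0.0, 0.8, 0.2]
opening: 15.1
grasp_force: 43.3
```

```bash
cat >> h.py <<'E'
def check():
    im,w=tray_pose('top')
    m=(w[...,2]>38)&(w[...,2]<54)&(w[...,0]>420)&(w[...,0]<650)&(abs(w[...,1])<130)
    k,lab,st,ce=cv2.connectedComponentsWithStats(m.astype(np.uint8),connectivity=4)
    for i in range(1,k):
        if st[i,4]>25: p=w[lab==i]; print('rib',np.round(cv2.minAreaRect(p[:,:2].astype(np.float32))[0],1),np.median(p[:,2]).round(1),st[i,4])
E
python3 -c "
from h import *
check()
x,y=pocket(1,0);print(x,y); to(x,y,40.5,TY)"
```

```text
tray top rect [533.    5.5] [180.  164.4] 81.43 bar mid [532.3   6. ] len 89.6 yaw 81.53 n 163 112.6
rib [597.2  50.8] 45.3 89
588.5848883482674 -2.5773270232581913
t 16.8 at [480.6 313.2 164. ] yaw 81.49 open 15.1 F [-0.2  0.2 -0.2] j6 0.73
shift total [-0.614 -1.185  0.494] xy now; roll total -0.0
shift after roll [-0.614 -1.185  0.494]
```

Call:
servo_tool([
  {"tx": -0.102, "ty": -0.198, "tz": 0, "roll": 0, "gripper": 0},
  {"tx": -0.102, "ty": -0.198, "tz": 0, "roll": 0, "gripper": 0},
  {"tx": -0.102, "ty": -0.198, "tz": 0, "roll": 0, "gripper": 0},
  {"tx": -0.102, "ty": -0.198, "tz": 0, "roll": 0, "gripper": 0},
  {"tx": -0.102, "ty": -0.198, "tz": 0, "roll": 0, "gripper": 0},
  {"tx": -0.102, "ty": -0.195, "tz": 0, "roll": 0, "gripper": 0},
  {"tx": 0, "ty": 0, "tz": 0.15, "roll": 0, "gripper": 0},
  {"tx": 0, "ty": 0, "tz": 0.15, "roll": 0, "gripper": 0},
  {"tx": 0, "ty": 0, "tz": 0.1, "roll": 0, "gripper": 0},
  {"tx": 0, "ty": 0, "tz": 0, "roll": 0, "gripper": 0},
  {"tx": 0, "ty": 0, "tz": 0, "roll": 0, "gripper": 0},
  {"tx": 0, "ty": 0, "tz": 0, "roll": 0, "gripper": 0},
])

```text
time: 18.3
tcp_pos: [589.6, -2.3, 65.2]
orientation: [0.002, 0.074, 0.997, 0.0]
wrist_force: [-0.1, -0.9, -0.4]
opening: 14.8
grasp_force: 43.3
```

Call:
servo_tool([
  {"tx": 0.003, "ty": -0.001, "tz": 0.04, "roll": 0, "gripper": 0},
  {"tx": 0, "ty": 0, "tz": 0.04, "roll": 0, "gripper": 0},
  {"tx": 0, "ty": 0, "tz": 0.017, "roll": 0, "gripper": 0},
  {"tx": 0, "ty": 0, "tz": 0, "roll": 0, "gripper": 0},
  {"tx": 0, "ty": 0, "tz": 0, "roll": 0, "gripper": 0},
])

```text
time: 18.92
tcp_pos: [586.6, -2.6, 39.6]
orientation: [-0.001, 0.074, 0.997, -0.0]
wrist_force: [-3.1, 0.4, 6.9]
opening: 14.8
grasp_force: 44.3
```

Call:
servo_tool([
  {"tx": 0, "ty": 0, "tz": 0, "roll": 0, "gripper": 0.45},
  {"tx": 0, "ty": 0, "tz": 0, "roll": 0, "gripper": 0.45},
  {"tx": 0, "ty": 0, "tz": -0.08, "roll": 0, "gripper": 0.45},
  {"tx": 0, "ty": 0, "tz": -0.12, "roll": 0, "gripper": 0.45},
  {"tx": 0, "ty": 0, "tz": -0.16, "roll": 0, "gripper": 0.45},
  {"tx": 0, "ty": 0, "tz": -0.12, "roll": 1, "gripper": 0.45},
  {"tx": 0, "ty": 0, "tz": 0, "roll": 1, "gripper": 0.45},
  {"tx": 0, "ty": 0, "tz": 0, "roll": 1, "gripper": 0.45},
  {"tx": 0, "ty": 0, "tz": 0, "roll": 1, "gripper": 0.45},
  {"tx": 0, "ty": 0, "tz": 0, "roll": 1, "gripper": 0.45},
  {"tx": 0, "ty": 0, "tz": 0, "roll": 1, "gripper": 0.45},
  {"tx": 0, "ty": 0, "tz": 0, "roll": 1, "gripper": 0.45},
])

```text
time: 20.42
tcp_pos: [587.3, -2.5, 158.6]
orientation: [-0.0, 0.428, 0.904, -0.0]
wrist_force: [-0.4, 0.1, 0.4]
opening: 38.5
grasp_force: 0.0
```

```bash
python3 -c "
from h import *
x,y=cav(-1,1);print(x,y); to(x,y,39,-2.15)"
```

```text
421.43019528637717 316.03053142327093
t 20.4 at [587.3  -2.5 158.6] yaw 39.3 open 38.5 F [-0.4  0.1  0.4] j6 0.88
shift total [1.406 0.294 0.479] xy now; roll total 6.91
shift after roll [ 1.248 -0.711  0.479]
```

Call:
servo_tool([
  {"tx": 0, "ty": 0, "tz": 0, "roll": 0.99, "gripper": 0.45},
  {"tx": 0, "ty": 0, "tz": 0, "roll": 0.99, "gripper": 0.45},
  {"tx": 0, "ty": 0, "tz": 0, "roll": 0.99, "gripper": 0.45},
  {"tx": 0, "ty": 0, "tz": 0, "roll": 0.99, "gripper": 0.45},
  {"tx": 0, "ty": 0, "tz": 0, "roll": 0.99, "gripper": 0.45},
  {"tx": 0, "ty": 0, "tz": 0, "roll": 0.98, "gripper": 0.45},
  {"tx": 0, "ty": 0, "tz": 0, "roll": 0.98, "gripper": 0.45},
  {"tx": 0.208, "ty": -0.118, "tz": 0, "roll": 0, "gripper": 0.45},
  {"tx": 0.208, "ty": -0.118, "tz": 0, "roll": 0, "gripper": 0.45},
  {"tx": 0.208, "ty": -0.118, "tz": 0, "roll": 0, "gripper": 0.45},
  {"tx": 0.208, "ty": -0.118, "tz": 0, "roll": 0, "gripper": 0.45},
  {"tx": 0.208, "ty": -0.118, "tz": 0, "roll": 0, "gripper": 0.45},
])

```text
time: 21.92
tcp_pos: [447.9, 263.9, 158.9]
orientation: [0.0, 0.719, 0.695, 0.0]
wrist_force: [0.9, 0.3, -0.4]
opening: 38.6
grasp_force: 0.0
```

Call:
servo_tool([
  {"tx": 0.208, "ty": -0.12, "tz": 0, "roll": 0, "gripper": 0.45},
  {"tx": 0, "ty": 0, "tz": 0.1, "roll": 0, "gripper": 0.45},
  {"tx": 0, "ty": 0, "tz": 0.1, "roll": 0, "gripper": 0.45},
  {"tx": 0, "ty": 0, "tz": 0.04, "roll": 0, "gripper": 0.45},
  {"tx": 0, "ty": 0, "tz": 0, "roll": 0, "gripper": 0.45},
  {"tx": 0, "ty": 0, "tz": 0, "roll": 0, "gripper": 0.45},
])

```text
time: 22.68
tcp_pos: [421.5, 315.6, 99.9]
orientation: [0.0, 0.719, 0.695, 0.001]
wrist_force: [0.5, -0.3, 0.2]
opening: 38.3
grasp_force: 0.0
```

```bash
python3 -c "
from h import *
check()
x,y=cav(-1,1);print(x,y); to(x,y,39,-2.15)"
```

```text
tray top rect [533.    5.7] [180.  164.4] 81.41 bar mid [532.2   4.8] len 91.1 yaw 81.29 n 163 112.3
rib [597.2  50.8] 45.5 88
rib [587.7  -2.8] 45.3 84
421.43019528637717 316.03053142327093
t 22.8 at [421.5 315.6 100.1] yaw -1.99 open 38.5 F [ 0.  -0.2 -0. ] j6 2.25
shift total [ 0.001 -0.001  0.244] xy now; roll total 0.03
shift after roll [ 0.001 -0.001  0.244]
```

Call:
servo_tool([
  {"tx": 0, "ty": 0, "tz": 0.1, "roll": 0, "gripper": 0.45},
  {"tx": 0, "ty": 0, "tz": 0.1, "roll": 0, "gripper": 0.45},
  {"tx": 0, "ty": 0, "tz": 0.044, "roll": 0, "gripper": 0.45},
  {"tx": 0, "ty": 0, "tz": 0, "roll": 0, "gripper": 0.45},
  {"tx": 0, "ty": 0, "tz": 0, "roll": 0, "gripper": 0},
  {"tx": 0, "ty": 0, "tz": 0, "roll": 0, "gripper": 0},
  {"tx": 0, "ty": 0, "tz": 0, "roll": 0, "gripper": 0},
  {"tx": 0, "ty": 0, "tz": -0.06, "roll": 0, "gripper": 0},
  {"tx": 0, "ty": 0, "tz": -0.1, "roll": 0, "gripper": 0},
  {"tx": 0, "ty": 0, "tz": -0.12, "roll": -0.97, "gripper": 0},
  {"tx": 0, "ty": 0, "tz": -0.12, "roll": -1, "gripper": 0},
  {"tx": 0, "ty": 0, "tz": -0.1, "roll": -1, "gripper": 0},
])

```text
time: 24.28
tcp_pos: [420.8, 315.4, 165.2]
orientation: [0.0, 0.601, 0.799, 0.001]
wrist_force: [0.5, -0.1, -1.2]
opening: 14.8
grasp_force: 43.6
```

Call:
servo_tool([
  {"tx": 0, "ty": 0, "tz": 0, "roll": -1, "gripper": 0},
  {"tx": 0, "ty": 0, "tz": 0, "roll": -1, "gripper": 0},
  {"tx": 0, "ty": 0, "tz": 0, "roll": -1, "gripper": 0},
  {"tx": 0, "ty": 0, "tz": 0, "roll": -1, "gripper": 0},
  {"tx": 0, "ty": 0, "tz": 0, "roll": -1, "gripper": 0},
  {"tx": 0, "ty": 0, "tz": 0, "roll": -1, "gripper": 0},
  {"tx": 0, "ty": 0, "tz": 0, "roll": -1, "gripper": 0},
  {"tx": 0, "ty": 0, "tz": 0, "roll": -1, "gripper": 0},
  {"tx": 0, "ty": 0, "tz": 0, "roll": -1, "gripper": 0},
  {"tx": 0, "ty": 0, "tz": 0, "roll": -1, "gripper": 0},
  {"tx": 0, "ty": 0, "tz": 0, "roll": -0.96, "gripper": 0},
])

```text
time: 25.65
tcp_pos: [420.6, 315.3, 163.9]
orientation: [0.0, 0.071, 0.997, 0.0]
wrist_force: [0.6, -0.4, -0.6]
opening: 15.0
grasp_force: 43.6
```

```bash
python3 -c "
from h import *
check()
x,y=pocket(1,-1);print(x,y); to(x,y,40,TY)"
```

```text
tray top rect [533.    5.6] [180.  164.4] 81.42 bar mid [532.5   6.4] len 89.7 yaw 81.24 n 157 113.7
rib [597.4  50.7] 45.5 87
rib [587.6  -2.8] 45.2 86
580.4553707361389 -56.97319950816362
t 25.8 at [420.6 315.3 163.8] yaw 81.61 open 15.0 F [ 0.5 -0.1 -0.9] j6 0.79
shift total [-0.85  -1.38   0.495] xy now; roll total 0.02
shift after roll [-0.852 -1.378  0.495]
```

Call:
servo_tool([
  {"tx": -0.121, "ty": -0.197, "tz": 0, "roll": 0, "gripper": 0},
  {"tx": -0.121, "ty": -0.197, "tz": 0, "roll": 0, "gripper": 0},
  {"tx": -0.121, "ty": -0.197, "tz": 0, "roll": 0, "gripper": 0},
  {"tx": -0.121, "ty": -0.197, "tz": 0, "roll": 0, "gripper": 0},
  {"tx": -0.121, "ty": -0.197, "tz": 0, "roll": 0, "gripper": 0},
  {"tx": -0.121, "ty": -0.197, "tz": 0, "roll": 0, "gripper": 0},
  {"tx": -0.123, "ty": -0.197, "tz": 0, "roll": 0, "gripper": 0},
  {"tx": 0, "ty": 0, "tz": 0.2, "roll": 0, "gripper": 0},
  {"tx": 0, "ty": 0, "tz": 0.15, "roll": 0, "gripper": 0},
  {"tx": 0, "ty": 0, "tz": 0.05, "roll": 0, "gripper": 0},
  {"tx": 0, "ty": 0, "tz": 0, "roll": 0, "gripper": 0},
  {"tx": 0, "ty": 0, "tz": 0, "roll": 0, "gripper": 0},
])

```text
time: 27.25
tcp_pos: [582.0, -56.5, 65.1]
orientation: [0.002, 0.073, 0.997, -0.0]
wrist_force: [0.0, -0.0, -0.0]
opening: 15.2
grasp_force: 43.6
```

Call:
servo_tool([
  {"tx": 0.002, "ty": -0.002, "tz": 0.04, "roll": 0, "gripper": 0},
  {"tx": 0, "ty": 0, "tz": 0.04, "roll": 0, "gripper": 0},
  {"tx": 0, "ty": 0, "tz": 0.016, "roll": 0, "gripper": 0},
  {"tx": 0, "ty": 0, "tz": 0, "roll": 0, "gripper": 0},
  {"tx": 0, "ty": 0, "tz": 0, "roll": 0, "gripper": 0},
])

```text
time: 27.88
tcp_pos: [579.4, -57.0, 39.2]
orientation: [-0.0, 0.073, 0.997, 0.0]
wrist_force: [-1.9, 0.2, 4.3]
opening: 14.7
grasp_force: 44.2
```

Call:
servo_tool([
  {"tx": 0, "ty": 0, "tz": 0, "roll": 0, "gripper": 0.45},
  {"tx": 0, "ty": 0, "tz": 0, "roll": 0, "gripper": 0.45},
  {"tx": 0, "ty": 0, "tz": -0.08, "roll": 0, "gripper": 0.45},
  {"tx": 0, "ty": 0, "tz": -0.12, "roll": 0, "gripper": 0.45},
  {"tx": 0, "ty": 0, "tz": -0.16, "roll": 0, "gripper": 0.45},
  {"tx": 0, "ty": 0, "tz": -0.12, "roll": 1, "gripper": 0.45},
  {"tx": 0, "ty": 0, "tz": 0, "roll": 1, "gripper": 0.45},
  {"tx": 0, "ty": 0, "tz": 0, "roll": 1, "gripper": 0.45},
  {"tx": 0, "ty": 0, "tz": 0, "roll": 1, "gripper": 0.45},
  {"tx": 0, "ty": 0, "tz": 0, "roll": 1, "gripper": 0.45},
  {"tx": 0, "ty": 0, "tz": 0, "roll": 1, "gripper": 0.45},
  {"tx": 0, "ty": 0, "tz": 0, "roll": 1, "gripper": 0.45},
])

```text
time: 29.38
tcp_pos: [580.0, -57.1, 158.8]
orientation: [-0.0, 0.427, 0.904, -0.0]
wrist_force: [0.3, -1.4, 0.4]
opening: 38.7
grasp_force: 0.0
```

```bash
python3 -c "
from h import *
x,y=cav(1,-1);print(x,y); to(x,y,39,-2.15)"
```

```text
539.1698047136229 253.5694685767291
t 29.4 at [580.  -57.1 158.8] yaw 39.42 open 38.7 F [ 0.3 -1.4  0.4] j6 0.78
shift total [1.064 0.663 0.479] xy now; roll total 6.93
shift after roll [ 1.236 -0.21   0.479]
```

Call:
servo_tool([
  {"tx": 0, "ty": 0, "tz": 0, "roll": 0.99, "gripper": 0.45},
  {"tx": 0, "ty": 0, "tz": 0, "roll": 0.99, "gripper": 0.45},
  {"tx": 0, "ty": 0, "tz": 0, "roll": 0.99, "gripper": 0.45},
  {"tx": 0, "ty": 0, "tz": 0, "roll": 0.99, "gripper": 0.45},
  {"tx": 0, "ty": 0, "tz": 0, "roll": 0.99, "gripper": 0.45},
  {"tx": 0, "ty": 0, "tz": 0, "roll": 0.99, "gripper": 0.45},
  {"tx": 0, "ty": 0, "tz": 0, "roll": 0.99, "gripper": 0.45},
  {"tx": 0.206, "ty": -0.035, "tz": 0, "roll": 0, "gripper": 0.45},
  {"tx": 0.206, "ty": -0.035, "tz": 0, "roll": 0, "gripper": 0.45},
  {"tx": 0.206, "ty": -0.035, "tz": 0, "roll": 0, "gripper": 0.45},
  {"tx": 0.206, "ty": -0.035, "tz": 0, "roll": 0, "gripper": 0.45},
  {"tx": 0.206, "ty": -0.035, "tz": 0, "roll": 0, "gripper": 0.45},
])

```text
time: 30.88
tcp_pos: [544.8, 203.4, 158.9]
orientation: [0.0, 0.719, 0.695, 0.0]
wrist_force: [0.9, -0.4, -0.4]
opening: 38.3
grasp_force: 0.0
```

Call:
servo_tool([
  {"tx": 0.206, "ty": -0.035, "tz": 0, "roll": 0, "gripper": 0.45},
  {"tx": 0, "ty": 0, "tz": 0.1, "roll": 0, "gripper": 0.45},
  {"tx": 0, "ty": 0, "tz": 0.1, "roll": 0, "gripper": 0.45},
  {"tx": 0, "ty": 0, "tz": 0.04, "roll": 0, "gripper": 0.45},
  {"tx": 0, "ty": 0, "tz": 0, "roll": 0, "gripper": 0.45},
  {"tx": 0, "ty": 0, "tz": 0, "roll": 0, "gripper": 0.45},
])

```text
time: 31.62
tcp_pos: [538.8, 253.6, 100.1]
orientation: [0.0, 0.719, 0.695, 0.001]
wrist_force: [0.8, -1.2, 0.6]
opening: 38.8
grasp_force: 0.0
```

```bash
python3 -c "
from h import *
check()
x,y=cav(1,-1);print(x,y); to(x,y,39,-2.15)"
```

```text
tray top rect [532.9   5.6] [180.2 164.4] 81.5 bar mid [532.3   5.5] len 87.8 yaw 81.3 n 161 112.8
rib [597.5  50.7] 45.4 88
rib [587.7  -2.8] 45.8 86
rib [580.  -57.2] 45.4 90
539.1698047136229 253.5694685767291
t 31.7 at [538.9 253.7 100.3] yaw -1.99 open 38.3 F [-1.   0.3  0.3] j6 2.05
shift total [-0.001  0.001  0.245] xy now; roll total 0.03
shift after roll [-0.001  0.001  0.245]
```

Call:
servo_tool([
  {"tx": 0, "ty": 0, "tz": 0.1, "roll": 0, "gripper": 0.45},
  {"tx": 0, "ty": 0, "tz": 0.1, "roll": 0, "gripper": 0.45},
  {"tx": 0, "ty": 0, "tz": 0.044, "roll": 0, "gripper": 0.45},
  {"tx": 0, "ty": 0, "tz": 0, "roll": 0, "gripper": 0.45},
  {"tx": 0, "ty": 0, "tz": 0, "roll": 0, "gripper": 0},
  {"tx": 0, "ty": 0, "tz": 0, "roll": 0, "gripper": 0},
  {"tx": 0, "ty": 0, "tz": 0, "roll": 0, "gripper": 0},
  {"tx": 0, "ty": 0, "tz": -0.06, "roll": 0, "gripper": 0},
  {"tx": 0, "ty": 0, "tz": -0.1, "roll": 0, "gripper": 0},
  {"tx": 0, "ty": 0, "tz": -0.12, "roll": -0.97, "gripper": 0},
  {"tx": 0, "ty": 0, "tz": -0.12, "roll": -1, "gripper": 0},
  {"tx": 0, "ty": 0, "tz": -0.1, "roll": -1, "gripper": 0},
])

```text
time: 33.22
tcp_pos: [538.1, 253.6, 165.3]
orientation: [0.0, 0.601, 0.799, 0.001]
wrist_force: [-0.4, -0.4, 0.9]
opening: 15.3
grasp_force: 43.0
```

Call:
servo_tool([
  {"tx": 0, "ty": 0, "tz": 0, "roll": -1, "gripper": 0},
  {"tx": 0, "ty": 0, "tz": 0, "roll": -1, "gripper": 0},
  {"tx": 0, "ty": 0, "tz": 0, "roll": -1, "gripper": 0},
  {"tx": 0, "ty": 0, "tz": 0, "roll": -1, "gripper": 0},
  {"tx": 0, "ty": 0, "tz": 0, "roll": -1, "gripper": 0},
  {"tx": 0, "ty": 0, "tz": 0, "roll": -1, "gripper": 0},
  {"tx": 0, "ty": 0, "tz": 0, "roll": -1, "gripper": 0},
  {"tx": 0, "ty": 0, "tz": 0, "roll": -1, "gripper": 0},
  {"tx": 0, "ty": 0, "tz": 0, "roll": -1, "gripper": 0},
  {"tx": 0, "ty": 0, "tz": 0, "roll": -1, "gripper": 0},
  {"tx": 0, "ty": 0, "tz": 0, "roll": -0.94, "gripper": 0},
])

```text
time: 34.6
tcp_pos: [537.8, 253.5, 163.9]
orientation: [0.0, 0.072, 0.997, 0.0]
wrist_force: [0.3, -0.1, -1.4]
opening: 14.7
grasp_force: 43.0
```

```bash
python3 -c "
from h import *
check()
x,y=pocket(-1,1);print(x,y); to(x,y,40,TY)"
```

```text
tray top rect [532.9   5.5] [180.1 164.3] 81.45 bar mid [532.2   4.8] len 92.0 yaw 81.29 n 161 112.8
rib [597.5  50.7] 45.3 88
rib [587.6  -2.8] 45.4 87
rib [580.3 -57.2] 44.9 89
485.9446292638613 68.37319950816362
t 34.7 at [537.8 253.5 163.8] yaw 81.49 open 14.8 F [-0.1  0.3  0.2] j6 0.59
shift total [ 0.096 -0.763  0.495] xy now; roll total -0.0
shift after roll [ 0.096 -0.763  0.495]
```

Call:
servo_tool([
  {"tx": 0.024, "ty": -0.19, "tz": 0, "roll": 0, "gripper": 0},
  {"tx": 0.024, "ty": -0.19, "tz": 0, "roll": 0, "gripper": 0},
  {"tx": 0.024, "ty": -0.19, "tz": 0, "roll": 0, "gripper": 0},
  {"tx": 0.024, "ty": -0.194, "tz": 0, "roll": 0, "gripper": 0},
  {"tx": 0, "ty": 0, "tz": 0.2, "roll": 0, "gripper": 0},
  {"tx": 0, "ty": 0, "tz": 0.15, "roll": 0, "gripper": 0},
  {"tx": 0, "ty": 0, "tz": 0.05, "roll": 0, "gripper": 0},
  {"tx": 0, "ty": 0, "tz": 0, "roll": 0, "gripper": 0},
  {"tx": 0, "ty": 0, "tz": 0, "roll": 0, "gripper": 0},
  {"tx": 0, "ty": 0, "tz": 0, "roll": 0, "gripper": 0},
])

```text
time: 35.95
tcp_pos: [487.3, 68.5, 64.5]
orientation: [0.001, 0.074, 0.997, 0.0]
wrist_force: [0.5, -0.2, -0.1]
opening: 14.7
grasp_force: 43.0
```

Call:
servo_tool([
  {"tx": 0.002, "ty": 0, "tz": 0.04, "roll": 0, "gripper": 0},
  {"tx": 0, "ty": 0, "tz": 0.04, "roll": 0, "gripper": 0},
  {"tx": 0, "ty": 0, "tz": 0.015, "roll": 0, "gripper": 0},
  {"tx": 0, "ty": 0, "tz": 0, "roll": 0, "gripper": 0},
  {"tx": 0, "ty": 0, "tz": 0, "roll": 0, "gripper": 0},
])

```text
time: 36.58
tcp_pos: [484.6, 68.1, 39.4]
orientation: [-0.001, 0.074, 0.997, -0.0]
wrist_force: [-2.4, -0.8, 5.1]
opening: 14.9
grasp_force: 43.9
```

Call:
servo_tool([
  {"tx": 0, "ty": 0, "tz": 0, "roll": 0, "gripper": 0.45},
  {"tx": 0, "ty": 0, "tz": 0, "roll": 0, "gripper": 0.45},
  {"tx": 0, "ty": 0, "tz": -0.08, "roll": 0, "gripper": 0.45},
  {"tx": 0, "ty": 0, "tz": -0.12, "roll": 0, "gripper": 0.45},
  {"tx": 0, "ty": 0, "tz": -0.16, "roll": 0, "gripper": 0.45},
  {"tx": 0, "ty": 0, "tz": -0.12, "roll": 1, "gripper": 0.45},
  {"tx": 0, "ty": 0, "tz": 0, "roll": 1, "gripper": 0.45},
  {"tx": 0, "ty": 0, "tz": 0, "roll": 1, "gripper": 0.45},
  {"tx": 0, "ty": 0, "tz": 0, "roll": 1, "gripper": 0.45},
  {"tx": 0, "ty": 0, "tz": 0, "roll": 1, "gripper": 0.45},
  {"tx": 0, "ty": 0, "tz": 0, "roll": 1, "gripper": 0.45},
  {"tx": 0, "ty": 0, "tz": 0, "roll": 1, "gripper": 0.45},
])

```text
time: 38.08
tcp_pos: [485.5, 68.3, 159.0]
orientation: [-0.0, 0.428, 0.904, -0.0]
wrist_force: [-0.1, 0.3, 0.4]
opening: 38.5
grasp_force: 0.0
```

```bash
python3 -c "
from h import *
x,y=cav(0,-1);print(x,y); to(x,y,39,-2.15)"
```

```text
479.21204257772246 255.82041496764816
t 38.1 at [485.5  68.3 159. ] yaw 39.3 open 38.5 F [-0.1  0.3  0.4] j6 1.02
shift total [0.596 0.456 0.48 ] xy now; roll total 6.91
shift after roll [ 0.749 -0.053  0.48 ]
```

Call:
servo_tool([
  {"tx": 0, "ty": 0, "tz": 0, "roll": 0.99, "gripper": 0.45},
  {"tx": 0, "ty": 0, "tz": 0, "roll": 0.99, "gripper": 0.45},
  {"tx": 0, "ty": 0, "tz": 0, "roll": 0.99, "gripper": 0.45},
  {"tx": 0, "ty": 0, "tz": 0, "roll": 0.99, "gripper": 0.45},
  {"tx": 0, "ty": 0, "tz": 0, "roll": 0.99, "gripper": 0.45},
  {"tx": 0, "ty": 0, "tz": 0, "roll": 0.98, "gripper": 0.45},
  {"tx": 0, "ty": 0, "tz": 0, "roll": 0.98, "gripper": 0.45},
  {"tx": 0.187, "ty": -0.013, "tz": 0, "roll": 0, "gripper": 0.45},
  {"tx": 0.187, "ty": -0.013, "tz": 0, "roll": 0, "gripper": 0.45},
  {"tx": 0.187, "ty": -0.013, "tz": 0, "roll": 0, "gripper": 0.45},
  {"tx": 0.188, "ty": -0.014, "tz": 0, "roll": 0, "gripper": 0.45},
])

```text
time: 39.45
tcp_pos: [478.6, 257.3, 159.1]
orientation: [0.0, 0.719, 0.695, -0.0]
wrist_force: [0.6, -0.3, -0.1]
opening: 38.4
grasp_force: 0.0
```

Call:
servo_tool([
  {"tx": 0, "ty": 0, "tz": 0.1, "roll": 0, "gripper": 0.45},
  {"tx": 0, "ty": 0, "tz": 0.1, "roll": 0, "gripper": 0.45},
  {"tx": 0, "ty": 0, "tz": 0.04, "roll": 0, "gripper": 0.45},
  {"tx": 0, "ty": 0, "tz": 0, "roll": 0, "gripper": 0.45},
  {"tx": 0, "ty": 0, "tz": 0, "roll": 0, "gripper": 0.45},
])

```text
time: 40.08
tcp_pos: [479.5, 256.0, 100.3]
orientation: [0.0, 0.719, 0.695, 0.001]
wrist_force: [-0.3, -1.1, 0.1]
opening: 38.2
grasp_force: 0.0
```

```bash
python3 -c "
from h import *
check()
x,y=cav(0,-1);print(x,y); to(x,y,39,-2.15)"
```

```text
tray top rect [533.    5.6] [180.2 164.6] 81.43 bar mid [532.3   5.3] len 87.4 yaw 81.68 n 159 113.4
rib [597.3  50.7] 45.0 90
rib [587.6  -2.8] 45.5 87
rib [580.1 -57.2] 45.4 86
rib [485.6  67.8] 45.5 90
479.21204257772246 255.82041496764816
t 40.2 at [479.5 256.1 100.4] yaw -1.98 open 38.6 F [0.4 0.6 0.3] j6 2.1
shift total [-0.001 -0.002  0.246] xy now; roll total 0.03
shift after roll [-0.001 -0.002  0.246]
```

Four are in and seated. Now the fifth.

Call:
servo_tool([
  {"tx": 0, "ty": 0, "tz": 0.1, "roll": 0, "gripper": 0.45},
  {"tx": 0, "ty": 0, "tz": 0.1, "roll": 0, "gripper": 0.45},
  {"tx": 0, "ty": 0, "tz": 0.044, "roll": 0, "gripper": 0.45},
  {"tx": 0, "ty": 0, "tz": 0, "roll": 0, "gripper": 0.45},
  {"tx": 0, "ty": 0, "tz": 0, "roll": 0, "gripper": 0},
  {"tx": 0, "ty": 0, "tz": 0, "roll": 0, "gripper": 0},
  {"tx": 0, "ty": 0, "tz": 0, "roll": 0, "gripper": 0},
  {"tx": 0, "ty": 0, "tz": -0.06, "roll": 0, "gripper": 0},
  {"tx": 0, "ty": 0, "tz": -0.1, "roll": 0, "gripper": 0},
  {"tx": 0, "ty": 0, "tz": -0.12, "roll": -0.97, "gripper": 0},
  {"tx": 0, "ty": 0, "tz": -0.12, "roll": -1, "gripper": 0},
  {"tx": 0, "ty": 0, "tz": -0.1, "roll": -1, "gripper": 0},
])

```text
time: 41.68
tcp_pos: [478.8, 255.9, 165.5]
orientation: [0.0, 0.601, 0.799, 0.001]
wrist_force: [0.9, 0.6, -0.7]
opening: 14.3
grasp_force: 43.7
```

Call:
servo_tool([
  {"tx": 0, "ty": 0, "tz": 0, "roll": -1, "gripper": 0},
  {"tx": 0, "ty": 0, "tz": 0, "roll": -1, "gripper": 0},
  {"tx": 0, "ty": 0, "tz": 0, "roll": -1, "gripper": 0},
  {"tx": 0, "ty": 0, "tz": 0, "roll": -1, "gripper": 0},
  {"tx": 0, "ty": 0, "tz": 0, "roll": -1, "gripper": 0},
  {"tx": 0, "ty": 0, "tz": 0, "roll": -1, "gripper": 0},
  {"tx": 0, "ty": 0, "tz": 0, "roll": -1, "gripper": 0},
  {"tx": 0, "ty": 0, "tz": 0, "roll": -1, "gripper": 0},
  {"tx": 0, "ty": 0, "tz": 0, "roll": -1, "gripper": 0},
  {"tx": 0, "ty": 0, "tz": 0, "roll": -1, "gripper": 0},
  {"tx": 0, "ty": 0, "tz": 0, "roll": -0.94, "gripper": 0},
])

```text
time: 43.05
tcp_pos: [478.6, 255.8, 164.2]
orientation: [0.0, 0.072, 0.997, 0.0]
wrist_force: [0.3, 0.7, 0.1]
opening: 15.2
grasp_force: 43.7
```

```bash
python3 -c "
from h import *
check()
x,y=pocket(-1,0);print(x,y); to(x,y,40,TY)"
```

```text
tray top rect [533.    5.6] [180.  164.5] 81.43 bar mid [532.1   4.3] len 89.3 yaw 81.5 n 162 112.2
rib [597.3  50.4] 45.2 90
rib [587.4  -2.8] 45.3 87
rib [580.4 -57.3] 45.3 89
rib [485.7  67.9] 45.5 91
477.8151116517327 13.97732702325819
t 43.1 at [478.6 255.8 164.1] yaw 81.49 open 15.2 F [-0.1 -0.1 -0.7] j6 0.64
shift total [-0.14  -0.957  0.496] xy now; roll total -0.0
shift after roll [-0.14  -0.957  0.496]
```

Call:
servo_tool([
  {"tx": -0.027, "ty": -0.191, "tz": 0, "roll": 0, "gripper": 0},
  {"tx": -0.027, "ty": -0.191, "tz": 0, "roll": 0, "gripper": 0},
  {"tx": -0.027, "ty": -0.191, "tz": 0, "roll": 0, "gripper": 0},
  {"tx": -0.027, "ty": -0.191, "tz": 0, "roll": 0, "gripper": 0},
  {"tx": -0.028, "ty": -0.193, "tz": 0, "roll": 0, "gripper": 0},
  {"tx": 0, "ty": 0, "tz": 0.2, "roll": 0, "gripper": 0},
  {"tx": 0, "ty": 0, "tz": 0.15, "roll": 0, "gripper": 0},
  {"tx": 0, "ty": 0, "tz": 0.05, "roll": 0, "gripper": 0},
  {"tx": 0, "ty": 0, "tz": 0, "roll": 0, "gripper": 0},
  {"tx": 0, "ty": 0, "tz": 0, "roll": 0, "gripper": 0},
  {"tx": 0, "ty": 0, "tz": 0, "roll": 0, "gripper": 0},
])

```text
time: 44.52
tcp_pos: [478.2, 14.4, 64.8]
orientation: [0.002, 0.074, 0.997, 0.0]
wrist_force: [-0.5, -0.0, -0.0]
opening: 15.2
grasp_force: 43.7
```

Call:
servo_tool([
  {"tx": 0.001, "ty": 0, "tz": 0.04, "roll": 0, "gripper": 0},
  {"tx": 0, "ty": 0, "tz": 0.04, "roll": 0, "gripper": 0},
  {"tx": 0, "ty": 0, "tz": 0.015, "roll": 0, "gripper": 0},
  {"tx": 0, "ty": 0, "tz": 0, "roll": 0, "gripper": 0},
  {"tx": 0, "ty": 0, "tz": 0, "roll": 0, "gripper": 0},
])

```text
time: 45.15
tcp_pos: [475.9, 14.2, 39.5]
orientation: [-0.001, 0.074, 0.997, -0.0]
wrist_force: [-3.1, -0.0, 4.2]
opening: 14.9
grasp_force: 44.4
```

Call:
servo_tool([
  {"tx": 0, "ty": 0, "tz": 0, "roll": 0, "gripper": 0.45},
  {"tx": 0, "ty": 0, "tz": 0, "roll": 0, "gripper": 0.45},
  {"tx": 0, "ty": 0, "tz": -0.08, "roll": 0, "gripper": 0.45},
  {"tx": 0, "ty": 0, "tz": -0.12, "roll": 0, "gripper": 0.45},
  {"tx": 0, "ty": 0, "tz": -0.16, "roll": 0, "gripper": 0.45},
  {"tx": 0, "ty": 0, "tz": -0.12, "roll": 1, "gripper": 0.45},
  {"tx": 0, "ty": 0, "tz": 0, "roll": 1, "gripper": 0.45},
  {"tx": 0, "ty": 0, "tz": 0, "roll": 1, "gripper": 0.45},
  {"tx": 0, "ty": 0, "tz": 0, "roll": 1, "gripper": 0.45},
  {"tx": 0, "ty": 0, "tz": 0, "roll": 1, "gripper": 0.45},
  {"tx": 0, "ty": 0, "tz": 0, "roll": 1, "gripper": 0.45},
  {"tx": 0, "ty": 0, "tz": 0, "roll": 1, "gripper": 0.45},
])

```text
time: 46.65
tcp_pos: [476.8, 14.2, 159.3]
orientation: [-0.0, 0.428, 0.904, -0.0]
wrist_force: [-0.5, 0.5, -0.3]
opening: 38.4
grasp_force: 0.0
```

```bash
python3 -c "
from h import *
x,y=cav(-1,-1);print(x,y); to(x,y,39,-2.15)"
```

```text
419.25428044182206 258.07136135856723
t 46.6 at [476.8  14.2 159.3] yaw 39.3 open 38.4 F [-0.5  0.5 -0.3] j6 0.91
shift total [0.9   0.44  0.481] xy now; roll total 6.91
shift after roll [ 0.966 -0.266  0.481]
```

Call:
servo_tool([
  {"tx": 0, "ty": 0, "tz": 0, "roll": 0.99, "gripper": 0.45},
  {"tx": 0, "ty": 0, "tz": 0, "roll": 0.99, "gripper": 0.45},
  {"tx": 0, "ty": 0, "tz": 0, "roll": 0.99, "gripper": 0.45},
  {"tx": 0, "ty": 0, "tz": 0, "roll": 0.99, "gripper": 0.45},
  {"tx": 0, "ty": 0, "tz": 0, "roll": 0.99, "gripper": 0.45},
  {"tx": 0, "ty": 0, "tz": 0, "roll": 0.98, "gripper": 0.45},
  {"tx": 0, "ty": 0, "tz": 0, "roll": 0.98, "gripper": 0.45},
  {"tx": 0.193, "ty": -0.053, "tz": 0, "roll": 0, "gripper": 0.45},
  {"tx": 0.193, "ty": -0.053, "tz": 0, "roll": 0, "gripper": 0.45},
  {"tx": 0.193, "ty": -0.053, "tz": 0, "roll": 0, "gripper": 0.45},
  {"tx": 0.193, "ty": -0.053, "tz": 0, "roll": 0, "gripper": 0.45},
  {"tx": 0.194, "ty": -0.054, "tz": 0, "roll": 0, "gripper": 0.45},
])

```text
time: 48.15
tcp_pos: [418.1, 259.5, 159.5]
orientation: [0.0, 0.719, 0.695, 0.0]
wrist_force: [0.8, 0.7, -0.1]
opening: 38.5
grasp_force: 0.0
```

Call:
servo_tool([
  {"tx": 0, "ty": 0, "tz": 0.1, "roll": 0, "gripper": 0.45},
  {"tx": 0, "ty": 0, "tz": 0.1, "roll": 0, "gripper": 0.45},
  {"tx": 0, "ty": 0, "tz": 0.04, "roll": 0, "gripper": 0.45},
  {"tx": 0, "ty": 0, "tz": 0, "roll": 0, "gripper": 0.45},
  {"tx": 0, "ty": 0, "tz": 0, "roll": 0, "gripper": 0.45},
])

```text
time: 48.78
tcp_pos: [419.3, 258.1, 100.4]
orientation: [0.0, 0.719, 0.695, 0.001]
wrist_force: [-0.5, -1.0, 0.2]
opening: 38.2
grasp_force: 0.0
```

```bash
python3 -c "
from h import *
check()
x,y=cav(-1,-1);print(x,y); to(x,y,39,-2.15)"
```

```text
Traceback (most recent call last):
  File "h.py", line 46, in check
    im,w=tray_pose('top')
         ~~~~~~~~~^^^^^^^
  File "h.py", line 21, in tray_pose
    m=cv2.dilate(r[0]["region"].astype(np.uint8),np.ones((5,5)))>0
                 ~^^^
IndexError: list index out of range
```

Call:
servo_tool([
  {"tx": 0, "ty": 0, "tz": 0.1, "roll": 0, "gripper": 0.45},
  {"tx": 0, "ty": 0, "tz": 0.1, "roll": 0, "gripper": 0.45},
  {"tx": 0, "ty": 0, "tz": 0.044, "roll": 0, "gripper": 0.45},
  {"tx": 0, "ty": 0, "tz": 0, "roll": 0, "gripper": 0.45},
  {"tx": 0, "ty": 0, "tz": 0, "roll": 0, "gripper": 0},
  {"tx": 0, "ty": 0, "tz": 0, "roll": 0, "gripper": 0},
  {"tx": 0, "ty": 0, "tz": 0, "roll": 0, "gripper": 0},
  {"tx": 0, "ty": 0, "tz": -0.06, "roll": 0, "gripper": 0},
  {"tx": 0, "ty": 0, "tz": -0.1, "roll": 0, "gripper": 0},
  {"tx": 0, "ty": 0, "tz": -0.12, "roll": -0.97, "gripper": 0},
  {"tx": 0, "ty": 0, "tz": -0.12, "roll": -1, "gripper": 0},
  {"tx": 0, "ty": 0, "tz": -0.1, "roll": -1, "gripper": 0},
])

```text
time: 50.38
tcp_pos: [418.6, 257.9, 165.7]
orientation: [0.0, 0.601, 0.799, 0.001]
wrist_force: [0.4, -0.2, 0.0]
opening: 15.1
grasp_force: 43.9
```

Call:
servo_tool([
  {"tx": 0, "ty": 0, "tz": 0, "roll": -1, "gripper": 0},
  {"tx": 0, "ty": 0, "tz": 0, "roll": -1, "gripper": 0},
  {"tx": 0, "ty": 0, "tz": 0, "roll": -1, "gripper": 0},
  {"tx": 0, "ty": 0, "tz": 0, "roll": -1, "gripper": 0},
  {"tx": 0, "ty": 0, "tz": 0, "roll": -1, "gripper": 0},
  {"tx": 0, "ty": 0, "tz": 0, "roll": -1, "gripper": 0},
  {"tx": 0, "ty": 0, "tz": 0, "roll": -1, "gripper": 0},
  {"tx": 0, "ty": 0, "tz": 0, "roll": -1, "gripper": 0},
  {"tx": 0, "ty": 0, "tz": 0, "roll": -1, "gripper": 0},
  {"tx": 0, "ty": 0, "tz": 0, "roll": -1, "gripper": 0},
  {"tx": 0, "ty": 0, "tz": 0, "roll": -0.94, "gripper": 0},
])

```text
time: 51.75
tcp_pos: [418.4, 257.8, 164.4]
orientation: [0.0, 0.072, 0.997, 0.0]
wrist_force: [0.9, -0.6, -0.8]
opening: 15.1
grasp_force: 43.9
```

```bash
sed -i 's/if r\["conf"\]>.3\]$/if r["conf"]>.1 and r["region"].sum()>2500]/' h.py; python3 -c "
from h import *
x,y=pocket(-1,-1);print(x,y); to(x,y,40,TY)
check()"
```

```text
469.6855940396041 -40.418545461647234
t 51.8 at [418.4 257.8 164.4] yaw 81.69 open 15.1 F [ 0.9 -0.6 -0.8] j6 0.7
shift total [-0.375 -1.151  0.498] xy now; roll total 0.03
shift after roll [-0.379 -1.15   0.498]
tray top rect [533.1   5.5] [180.  164.7] 81.48 bar mid [532.5   6.4] len 89.7 yaw 81.25 n 161 112.8
rib [597.4  50.6] 45.3 89
rib [587.4  -2.8] 45.2 86
rib [580.2 -57.3] 45.0 89
rib [485.5  67.9] 45.3 91
rib [477.   13.8] 45.3 90
```

Call:
servo_tool([
  {"tx": -0.063, "ty": -0.192, "tz": 0, "roll": 0, "gripper": 0},
  {"tx": -0.063, "ty": -0.192, "tz": 0, "roll": 0, "gripper": 0},
  {"tx": -0.063, "ty": -0.192, "tz": 0, "roll": 0, "gripper": 0},
  {"tx": -0.063, "ty": -0.192, "tz": 0, "roll": 0, "gripper": 0},
  {"tx": -0.063, "ty": -0.191, "tz": 0, "roll": 0, "gripper": 0},
  {"tx": -0.062, "ty": -0.191, "tz": 0, "roll": 0, "gripper": 0},
  {"tx": 0, "ty": 0, "tz": 0.2, "roll": 0, "gripper": 0},
  {"tx": 0, "ty": 0, "tz": 0.15, "roll": 0, "gripper": 0},
  {"tx": 0, "ty": 0, "tz": 0.05, "roll": 0, "gripper": 0},
  {"tx": 0, "ty": 0, "tz": 0, "roll": 0, "gripper": 0},
  {"tx": 0, "ty": 0, "tz": 0, "roll": 0, "gripper": 0},
  {"tx": 0, "ty": 0, "tz": 0, "roll": 0, "gripper": 0},
])

```text
time: 53.35
tcp_pos: [470.5, -40.3, 65.0]
orientation: [0.002, 0.074, 0.997, -0.0]
wrist_force: [0.4, -0.9, -0.1]
opening: 14.9
grasp_force: 44.0
```

Call:
servo_tool([
  {"tx": 0.001, "ty": 0, "tz": 0.04, "roll": 0, "gripper": 0},
  {"tx": 0, "ty": 0, "tz": 0.04, "roll": 0, "gripper": 0},
  {"tx": 0, "ty": 0, "tz": 0.015, "roll": 0, "gripper": 0},
  {"tx": 0, "ty": 0, "tz": 0, "roll": 0, "gripper": 0},
  {"tx": 0, "ty": 0, "tz": 0, "roll": 0, "gripper": 0},
])

```text
time: 53.98
tcp_pos: [468.4, -40.4, 39.6]
orientation: [-0.001, 0.074, 0.997, 0.0]
wrist_force: [-0.8, 0.2, 2.5]
opening: 15.0
grasp_force: 44.4
```

Call:
servo_tool([
  {"tx": 0, "ty": 0, "tz": 0, "roll": 0, "gripper": 0.45},
  {"tx": 0, "ty": 0, "tz": 0, "roll": 0, "gripper": 0.45},
  {"tx": 0, "ty": 0, "tz": -0.08, "roll": 0, "gripper": 0.45},
  {"tx": 0, "ty": 0, "tz": -0.12, "roll": 0, "gripper": 0.45},
  {"tx": 0, "ty": 0, "tz": -0.16, "roll": 0, "gripper": 0.45},
  {"tx": 0, "ty": 0, "tz": -0.16, "roll": 0, "gripper": 0.45},
  {"tx": 0.2, "ty": 0, "tz": -0.1, "roll": 1, "gripper": 0.45},
  {"tx": 0, "ty": 0.15, "tz": 0, "roll": 1, "gripper": 0.45},
  {"tx": 0, "ty": 0.15, "tz": 0, "roll": 1, "gripper": 0.45},
  {"tx": 0, "ty": 0.15, "tz": 0, "roll": 1, "gripper": 0.45},
  {"tx": 0, "ty": 0.15, "tz": 0, "roll": 1, "gripper": 0.45},
  {"tx": 0, "ty": 0.15, "tz": 0, "roll": 1, "gripper": 0.45},
])

```text
time: 55.48
tcp_pos: [502.8, 134.2, 194.8]
orientation: [0.0, 0.38, 0.925, 0.0]
wrist_force: [0.1, -0.4, 0.6]
opening: 38.2
grasp_force: 0.0
```

```bash
python3 -c "
from h import *
to(533,5,150,-8.5)
try: check()
except Exception as e: print(e)
im,d,w=cloud('top'); save('pics/c.png',cv2.resize(im[120:280,90:410],(800,400),interpolation=cv2.INTER_CUBIC))"
```

```text
t 55.5 at [502.8 134.2 194.8] yaw 45.33 open 38.2 F [ 0.1 -0.4  0.6] j6 1.04
shift total [-0.449 -0.283  0.179] xy now; roll total 8.97
shift after roll [-0.493  0.196  0.179]
tray top rect [532.8   5.6] [180.4 164.2] 81.36 bar mid [532.4   6. ] len 89.7 yaw 81.38 n 162 113.0
rib [597.9  50.7] 45.2 87
rib [587.4  -2.7] 45.2 86
rib [580.2 -57.2] 44.9 90
rib [485.6  67.9] 44.8 91
rib [477.2  13.8] 45.1 89
rib [469.9 -40.5] 45.0 92
```

View pics/c.png

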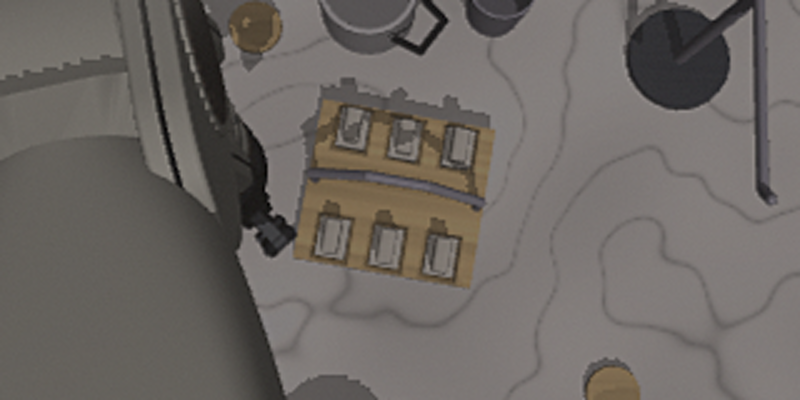

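The picture shows all six blocks in their pockets (top row at about y=130, bottom row at about y=245), and the rib heights of 45 mm confirm they are seated. Next I'll turn the gripper to close across the bar.

Call:
servo_tool([
  {"tx": 0, "ty": 0, "tz": 0, "roll": 1, "gripper": 0.45},
  {"tx": 0, "ty": 0, "tz": 0, "roll": 1, "gripper": 0.45},
  {"tx": 0, "ty": 0, "tz": 0, "roll": 1, "gripper": 0.45},
  {"tx": 0, "ty": 0, "tz": 0, "roll": 1, "gripper": 0.45},
  {"tx": 0, "ty": 0, "tz": 0, "roll": 1, "gripper": 0.45},
  {"tx": 0, "ty": 0, "tz": 0, "roll": 1, "gripper": 0.45},
  {"tx": 0, "ty": 0, "tz": 0, "roll": 1, "gripper": 0.45},
  {"tx": 0, "ty": 0, "tz": 0, "roll": 1, "gripper": 0.45},
  {"tx": 0, "ty": 0, "tz": 0, "roll": 0.9, "gripper": 0.45},
  {"tx": 0, "ty": 0, "tz": 0, "roll": 0, "gripper": 0.45},
])

```text
time: 56.88
tcp_pos: [501.7, 132.2, 194.8]
orientation: [-0.0, 0.754, 0.657, -0.0]
wrist_force: [-0.8, 0.0, 0.3]
opening: 38.5
grasp_force: 0.0
```

```bash
python3 -c "
from h import *
check()
to(535,20.4,140,-8.55)
im,d,w=cloud('wrist')
b=w[(w[...,2]>100)&(w[...,2]<120)]; print(len(b)); 
a=np.radians(81.45); ey=np.array([np.cos(a),np.sin(a)]); ex=np.array([ey[1],-ey[0]]); q=(b[:,:2]-[533,5.6])
y=q@ey; x=q@ex; k=(abs(y)<28)&(abs(x)<20); print('bar x',x[k].mean() if k.any() else 0, k.sum(), 'ztop',np.percentile(b[k,2],[50,90,98]) if k.any() else 0)
"
```

```text
tray top rect [532.9   5.5] [180.3 164.4] 81.52 bar mid [532.4   6.4] len 89.6 yaw 81.56 n 164 112.4
rib [597.5  50.7] 45.1 88
rib [587.3  -2.7] 45.3 87
rib [580.4 -57.3] 45.1 88
rib [485.5  67.8] 45.4 91
rib [477.1  13.8] 45.7 89
rib [469.8 -40.5] 45.1 90
t 57.0 at [501.9 132.4 194.8] yaw -7.84 open 38.8 F [-0.4  0.1 -0.3] j6 1.97
shift total [-0.426  0.192  0.219] xy now; roll total 0.12
shift after roll [-0.423  0.198  0.219]
75
bar x -4.686003018660293 75 ztop [107.85375225 109.43759749 110.01541891]
```

Call:
servo_tool([
  {"tx": 0, "ty": 0, "tz": 0, "roll": 0.12, "gripper": 0.45},
  {"tx": -0.14, "ty": 0.066, "tz": 0, "roll": 0, "gripper": 0.45},
  {"tx": -0.14, "ty": 0.066, "tz": 0, "roll": 0, "gripper": 0.45},
  {"tx": -0.143, "ty": 0.066, "tz": 0.02, "roll": 0, "gripper": 0.45},
  {"tx": 0, "ty": 0, "tz": 0.1, "roll": 0, "gripper": 0.45},
  {"tx": 0, "ty": 0, "tz": 0.1, "roll": 0, "gripper": 0.45},
  {"tx": 0, "ty": 0, "tz": 0, "roll": 0, "gripper": 0.45},
  {"tx": 0, "ty": 0, "tz": 0, "roll": 0, "gripper": 0.45},
])

```text
time: 58.02
tcp_pos: [535.8, 21.1, 140.6]
orientation: [0.0, 0.758, 0.652, 0.0]
wrist_force: [-0.7, 0.2, 0.7]
opening: 38.5
grasp_force: 0.0
```

```bash
python3 -c "
from h import *
to(535,20.4,107,-8.55)
im,d,w=cloud('wrist'); save('pics/w3.png',im)
b=w[(w[...,2]>103)&(w[...,2]<116)]; 
a=np.radians(81.45); ey=np.array([np.cos(a),np.sin(a)]); ex=np.array([ey[1],-ey[0]]); q=(b[:,:2]-[533,5.6])
y=q@ey; x=q@ex; k=(abs(y)<35)&(abs(x)<12); print('bar x',x[k].mean(), k.sum(),'y',np.percentile(y[k],[1,99]), 'ztop',np.percentile(b[k,2],[50,90,98]))
"
```

```text
t 58.0 at [535.8  21.1 140.6] yaw -8.6 open 38.5 F [-0.7  0.2  0.7] j6 1.76
shift total [-0.003 -0.003  0.134] xy now; roll total -0.01
shift after roll [-0.003 -0.003  0.134]
bar x -0.714657903182736 1606 y [-32.74651812  34.36294409] ztop [108.94304445 110.1822479  110.71334192]
```

View pics/w3.png

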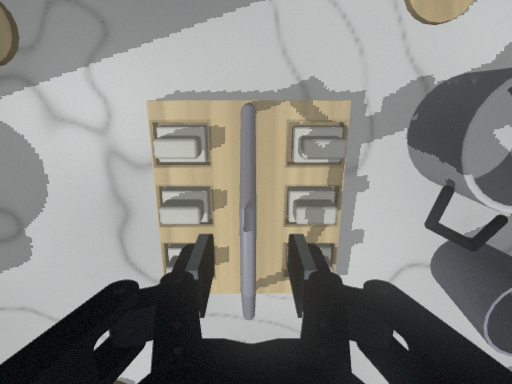

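The wrist view shows the bar (column 248) centred between the fingers, with all the blocks down. I'll descend and grip.

Call:
servo_tool([
  {"tx": 0, "ty": -0.005, "tz": 0.06, "roll": 0, "gripper": 0.45},
  {"tx": 0, "ty": 0, "tz": 0.06, "roll": 0, "gripper": 0.45},
  {"tx": 0, "ty": 0, "tz": 0.014, "roll": 0, "gripper": 0.45},
  {"tx": 0, "ty": 0, "tz": 0, "roll": 0, "gripper": 0.45},
  {"tx": 0, "ty": 0, "tz": 0, "roll": 0, "gripper": 0},
  {"tx": 0, "ty": 0, "tz": 0, "roll": 0, "gripper": 0},
  {"tx": 0, "ty": 0, "tz": 0, "roll": 0, "gripper": 0},
  {"tx": 0, "ty": 0, "tz": 0, "roll": 0, "gripper": 0},
], newtons=110)

```text
time: 59.08
tcp_pos: [534.3, 21.3, 107.1]
orientation: [0.0, 0.758, 0.652, 0.0]
wrist_force: [-2.3, 0.2, 6.1]
opening: 5.3
grasp_force: 108.2
```

Call:
servo_tool([
  {"tx": 0, "ty": 0, "tz": -0.01, "roll": 0, "gripper": 0},
  {"tx": 0, "ty": 0, "tz": -0.02, "roll": 0, "gripper": 0},
  {"tx": 0, "ty": 0, "tz": -0.03, "roll": 0, "gripper": 0},
  {"tx": 0, "ty": 0, "tz": -0.02, "roll": 0, "gripper": 0},
  {"tx": 0, "ty": 0, "tz": -0.01, "roll": 0, "gripper": 0},
  {"tx": 0, "ty": 0, "tz": 0, "roll": 0, "gripper": 0},
  {"tx": 0, "ty": 0, "tz": 0, "roll": 0, "gripper": 0},
])

```text
time: 59.95
tcp_pos: [533.9, 21.2, 128.6]
orientation: [-0.0, 0.758, 0.652, -0.0]
wrist_force: [-0.6, -0.3, -7.6]
opening: 5.2
grasp_force: 107.9
```

```bash
python3 -c "
from h import *
to(535,20.4,250,-8.55); print(env.read_state()['wrist_torque'])
im,d,w=cloud('scene'); save('pics/s2.png',cv2.resize(im[150:310,160:340],(675,600),interpolation=cv2.INTER_CUBIC))
im,d,w=cloud('wrist')
a=np.radians(81.45); ey=np.array([np.cos(a),np.sin(a)]); ex=np.array([ey[1],-ey[0]])
P=w.reshape(-1,3); P=P[~np.isnan(P).any(1)]; q=np.c_[(P[:,:2]-[533,5.6])@ex,(P[:,:2]-[533,5.6])@ey,P[:,2]]
f=q[(q[:,2]>35)&(q[:,2]<58)&(abs(q[:,0])<32)&(abs(q[:,1])<88)]; A=np.c_[f[:,:2],np.ones(len(f))]; print('tray top plane slopes x,y,z0',np.linalg.lstsq(A,f[:,2],rcond=None)[0],len(f))
"
```

```text
t 60.0 at [533.9  21.2 128.6] yaw -8.62 open 5.2 F [-0.6 -0.3 -7.6] j6 1.76
shift total [-0.003  0.005 -0.485] xy now; roll total -0.01
shift after roll [-0.003  0.005 -0.485]
[ 0.15206539 -0.0123533   0.04748805]
tray top plane slopes x,y,z0 [7.80491822e-04 1.31515640e-02 4.31799096e+01] 9523
```

View pics/s2.png

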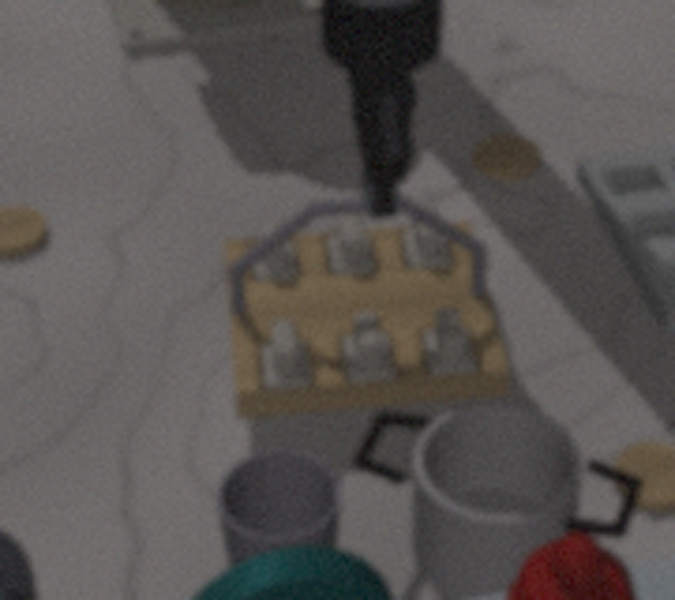

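The scene view shows the tray lifted clear, hanging level from the gripper at (385, 205) with all six blocks in place. I'll lift it further and square it to the hook.

Call:
servo_tool([
  {"tx": 0, "ty": 0, "tz": -0.02, "roll": 0, "gripper": 0},
  {"tx": 0, "ty": 0, "tz": -0.04, "roll": -0.1, "gripper": 0},
  {"tx": 0, "ty": 0, "tz": -0.06, "roll": -0.2, "gripper": 0},
  {"tx": 0, "ty": 0, "tz": -0.06, "roll": -0.2, "gripper": 0},
  {"tx": 0, "ty": 0, "tz": -0.06, "roll": -0.2, "gripper": 0},
  {"tx": 0, "ty": 0, "tz": -0.06, "roll": -0.2, "gripper": 0},
  {"tx": 0, "ty": 0, "tz": -0.06, "roll": -0.2, "gripper": 0},
  {"tx": 0, "ty": 0, "tz": -0.06, "roll": -0.17, "gripper": 0},
  {"tx": 0, "ty": 0, "tz": -0.04, "roll": 0, "gripper": 0},
  {"tx": 0, "ty": 0, "tz": -0.02, "roll": 0, "gripper": 0},
  {"tx": 0, "ty": 0, "tz": 0, "roll": 0, "gripper": 0},
  {"tx": 0, "ty": 0, "tz": 0, "roll": 0, "gripper": 0},
])

```text
time: 61.55
tcp_pos: [533.7, 21.2, 248.1]
orientation: [-0.0, 0.713, 0.701, -0.001]
wrist_force: [-0.3, 0.6, -7.9]
opening: 5.1
grasp_force: 108.0
```

```bash
python3 -c "
from h import *
to(462,-269.4,248,-0.97)"
```

```text
t 61.5 at [533.7  21.2 248.1] yaw -1.0 open 5.1 F [-0.3  0.6 -7.9] j6 1.63
shift total [-1.167e+00 -2.670e-01  1.000e-03] xy now; roll total -0.01
shift after roll [-1.167e+00 -2.670e-01  1.000e-03]
```

Call:
servo_tool([
  {"tx": -0.02, "ty": -0.005, "tz": 0, "roll": 0, "gripper": 0},
  {"tx": -0.04, "ty": -0.009, "tz": 0, "roll": 0, "gripper": 0},
  {"tx": -0.06, "ty": -0.014, "tz": 0, "roll": 0, "gripper": 0},
  {"tx": -0.08, "ty": -0.018, "tz": 0, "roll": 0, "gripper": 0},
  {"tx": -0.08, "ty": -0.018, "tz": 0, "roll": 0, "gripper": 0},
  {"tx": -0.08, "ty": -0.018, "tz": 0, "roll": 0, "gripper": 0},
  {"tx": -0.08, "ty": -0.018, "tz": 0, "roll": 0, "gripper": 0},
  {"tx": -0.08, "ty": -0.018, "tz": 0, "roll": 0, "gripper": 0},
  {"tx": -0.08, "ty": -0.018, "tz": 0, "roll": 0, "gripper": 0},
  {"tx": -0.08, "ty": -0.018, "tz": 0, "roll": 0, "gripper": 0},
  {"tx": -0.08, "ty": -0.018, "tz": 0, "roll": 0, "gripper": 0},
  {"tx": -0.08, "ty": -0.018, "tz": 0, "roll": 0, "gripper": 0},
])

```text
time: 63.05
tcp_pos: [482.0, -189.6, 248.9]
orientation: [0.0, 0.714, 0.701, -0.0]
wrist_force: [-0.8, -0.1, -8.0]
opening: 5.5
grasp_force: 108.0
```

Call:
servo_tool([
  {"tx": -0.08, "ty": -0.018, "tz": 0, "roll": 0, "gripper": 0},
  {"tx": -0.08, "ty": -0.018, "tz": 0, "roll": 0, "gripper": 0},
  {"tx": -0.06, "ty": -0.014, "tz": 0, "roll": 0, "gripper": 0},
  {"tx": -0.047, "ty": -0.011, "tz": 0, "roll": 0, "gripper": 0},
  {"tx": -0.03, "ty": -0.007, "tz": 0, "roll": 0, "gripper": 0},
  {"tx": -0.02, "ty": -0.005, "tz": 0, "roll": 0, "gripper": 0},
  {"tx": -0.01, "ty": -0.002, "tz": 0, "roll": 0, "gripper": 0},
  {"tx": 0, "ty": 0, "tz": 0, "roll": 0, "gripper": 0},
  {"tx": 0, "ty": 0, "tz": 0, "roll": 0, "gripper": 0},
  {"tx": 0, "ty": 0, "tz": 0, "roll": 0, "gripper": 0},
])

```text
time: 64.3
tcp_pos: [462.9, -269.1, 248.8]
orientation: [-0.0, 0.713, 0.701, 0.0]
wrist_force: [-0.5, -0.2, -6.8]
opening: 5.2
grasp_force: 108.0
```

```bash
python3 -c "
from h import *
to(562,-269.4,248,-0.97)
im,d,w=cloud('wrist'); save('pics/w4.png',im)
a=w[(w[...,2]>195)&(w[...,2]<238)&(w[...,0]>495)&(w[...,0]<720)&(w[...,1]<-270)&(w[...,1]>-310)]
if len(a): 
    v=np.polyfit(a[:,0],a[:,1],1); print('arm wrist',len(a),a.min(0),a.max(0),'y at 505,562',np.polyval(v,[505,562]),v)
im,d,w=cloud('scene'); save('pics/s3.png',cv2.resize(im[130:330,80:280],(600,600),interpolation=cv2.INTER_CUBIC))
"
```

```text
t 64.3 at [ 462.9 -269.1  248.8] yaw -0.97 open 5.2 F [-0.5 -0.2 -6.8] j6 1.06
shift total [0.005 0.396 0.003] xy now; roll total 0.0
shift after roll [0.005 0.396 0.003]
arm wrist 3138 [ 503.61350282 -296.15957279  206.82929669] [ 629.81074338 -285.17570282  230.36219629] y at 505,562 [-288.34584632 -289.53713191] [-2.08997471e-02 -2.77791474e+02]
```

View pics/w4.png

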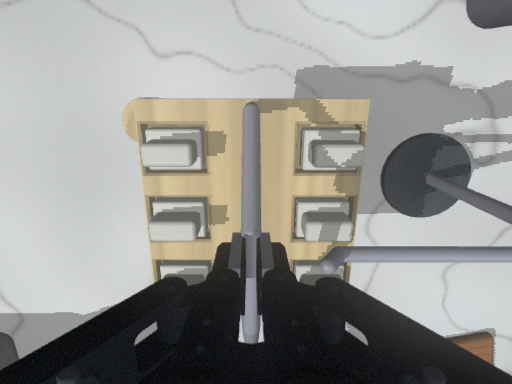

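View pics/s3.png

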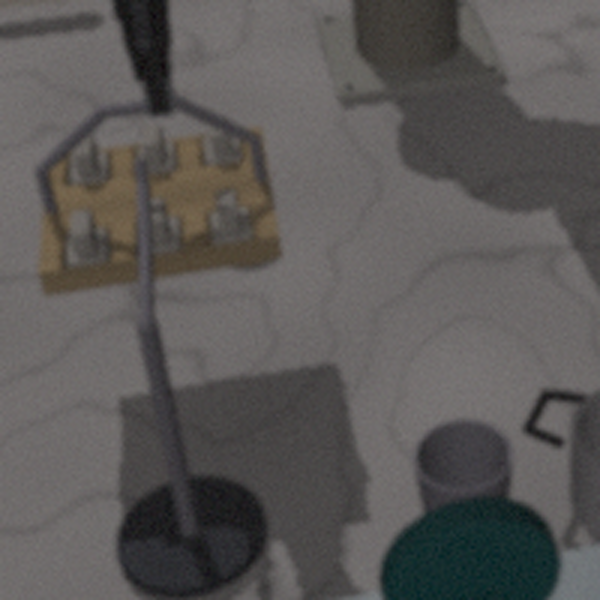

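The wrist view shows the hook tip at (328, 265), over the tray and to the right of the bar. The scene view shows the tip in front of the handle loop and just below bar height, so I'll thread it along the arm.

Call:
servo_tool([
  {"tx": 0, "ty": 0.01, "tz": 0, "roll": 0, "gripper": 0},
  {"tx": 0, "ty": 0.025, "tz": 0, "roll": 0, "gripper": 0},
  {"tx": 0, "ty": 0.045, "tz": 0, "roll": 0, "gripper": 0},
  {"tx": 0, "ty": 0.06, "tz": 0, "roll": 0, "gripper": 0},
  {"tx": 0, "ty": 0.06, "tz": 0, "roll": 0, "gripper": 0},
  {"tx": 0, "ty": 0.06, "tz": 0, "roll": 0, "gripper": 0},
  {"tx": 0, "ty": 0.06, "tz": 0, "roll": 0, "gripper": 0},
  {"tx": 0, "ty": 0.045, "tz": 0, "roll": 0, "gripper": 0},
  {"tx": 0, "ty": 0.025, "tz": 0, "roll": 0, "gripper": 0},
  {"tx": 0, "ty": 0.01, "tz": 0, "roll": 0, "gripper": 0},
  {"tx": 0, "ty": 0, "tz": 0, "roll": 0, "gripper": 0},
  {"tx": 0, "ty": 0, "tz": 0, "roll": 0, "gripper": 0},
])

```text
time: 65.9
tcp_pos: [562.4, -271.1, 249.0]
orientation: [-0.0, 0.713, 0.701, -0.0]
wrist_force: [-0.1, -0.4, -7.8]
opening: 5.1
grasp_force: 108.1
```

Call:
servo_tool([
  {"tx": 0, "ty": 0, "tz": 0.02, "roll": 0, "gripper": 0},
  {"tx": 0, "ty": 0, "tz": 0.03, "roll": 0, "gripper": 0},
  {"tx": 0, "ty": 0, "tz": 0.03, "roll": 0, "gripper": 0},
  {"tx": 0, "ty": 0, "tz": 0.012, "roll": 0, "gripper": 0},
  {"tx": 0, "ty": 0, "tz": 0, "roll": 0, "gripper": 0},
  {"tx": 0, "ty": 0, "tz": 0, "roll": 0, "gripper": 0},
])

```text
time: 66.65
tcp_pos: [562.9, -271.2, 226.1]
orientation: [0.0, 0.713, 0.701, 0.0]
wrist_force: [-0.5, 0.9, -9.1]
opening: 5.7
grasp_force: 108.1
```

Call:
servo_tool([
  {"tx": 0, "ty": 0, "tz": 0.006, "roll": 0, "gripper": 0},
  {"tx": 0, "ty": 0, "tz": 0.006, "roll": 0, "gripper": 0},
  {"tx": 0, "ty": 0, "tz": 0.003, "roll": 0, "gripper": 0},
  {"tx": 0, "ty": 0, "tz": 0, "roll": 0, "gripper": 0},
  {"tx": 0, "ty": 0, "tz": 0, "roll": 0, "gripper": 0},
])

```text
time: 67.28
tcp_pos: [562.8, -271.2, 222.2]
orientation: [0.0, 0.713, 0.701, 0.0]
wrist_force: [0.4, -0.0, -7.0]
opening: 4.9
grasp_force: 108.2
```

Call:
servo_tool([
  {"tx": 0, "ty": 0, "tz": 0.004, "roll": 0, "gripper": 0},
  {"tx": 0, "ty": 0, "tz": 0, "roll": 0, "gripper": 0},
  {"tx": 0, "ty": 0, "tz": 0.004, "roll": 0, "gripper": 0},
  {"tx": 0, "ty": 0, "tz": 0, "roll": 0, "gripper": 0},
  {"tx": 0, "ty": 0, "tz": 0, "roll": 0, "gripper": 0},
])

```text
time: 67.9
tcp_pos: [563.0, -271.2, 221.3]
orientation: [0.001, 0.713, 0.701, 0.0]
wrist_force: [-2.2, 1.3, 4.6]
opening: 5.0
grasp_force: 109.4
```

Contact: the arm is taking the weight. I'll release gently and rise.

Call:
servo_tool([
  {"tx": 0, "ty": 0, "tz": -0.002, "roll": 0, "gripper": 0.15},
  {"tx": 0, "ty": 0, "tz": 0, "roll": 0, "gripper": 0.25},
  {"tx": 0, "ty": 0, "tz": 0, "roll": 0, "gripper": 0.4},
  {"tx": 0, "ty": 0, "tz": 0, "roll": 0, "gripper": 0.5},
  {"tx": 0, "ty": 0, "tz": -0.02, "roll": 0, "gripper": 0.5},
  {"tx": 0, "ty": 0, "tz": -0.06, "roll": 0, "gripper": 0.5},
  {"tx": 0, "ty": 0, "tz": -0.1, "roll": 0, "gripper": 0.5},
  {"tx": 0, "ty": 0, "tz": -0.1, "roll": 0, "gripper": 0.5},
  {"tx": 0, "ty": 0, "tz": 0, "roll": 0, "gripper": 0.5},
  {"tx": 0, "ty": 0, "tz": 0, "roll": 0, "gripper": 0.5},
  {"tx": 0, "ty": 0, "tz": 0, "roll": 0, "gripper": 0.5},
  {"tx": 0, "ty": 0, "tz": 0, "roll": 0, "gripper": 0.5},
])

```text
time: 69.4
tcp_pos: [562.4, -270.9, 289.5]
orientation: [-0.001, 0.713, 0.701, -0.0]
wrist_force: [0.4, -0.4, 0.1]
opening: 42.8
grasp_force: 0.0
```

```bash
cat > v.py <<'E'
from h import *
to(562,-269,290)
for r in range(3):
    im,d,w=cloud('wrist')
    P=w.reshape(-1,3); P=P[~np.isnan(P).any(1)]
    f=P[(P[:,2]>118)&(P[:,2]<156)&(abs(P[:,0]-561)<30)&(abs(P[:,1]+285)<70)]
    A=np.c_[f[:,0]-561,f[:,1]+285,np.ones(len(f))]; print('tray top slopes',np.linalg.lstsq(A,f[:,2],rcond=None)[0].round(3),len(f))
b=P[(P[:,2]>218)&(P[:,2]<228)&(abs(P[:,0]-561)<14)]; print('bar',np.median(b,0).round(1),b[:,1].min(),b[:,1].max(),len(b))
save('pics/w_end.png',im)
im,d,w=cloud('scene'); save('pics/s_end.png',cv2.resize(im[130:330,80:280],(600,600),interpolation=cv2.INTER_CUBIC))
E
python3 v.py
```

```text
t 69.4 at [ 562.4 -270.9  289.5] yaw -1.0 open 42.8 F [ 0.4 -0.4  0.1] j6 1.14
shift total [ 0.008 -0.002 -0.002] xy now; roll total None
tray top slopes [ 1.00000e-03 -3.80000e-02  1.36086e+02] 5828
tray top slopes [-0.00000e+00 -3.80000e-02  1.36063e+02] 5766
tray top slopes [ 0.00000e+00 -3.70000e-02  1.36059e+02] 5796
bar [ 563.5 -285.3  223.1] -326.4535329654992 -252.4537944106289 1210
```

View pics/w_end.png

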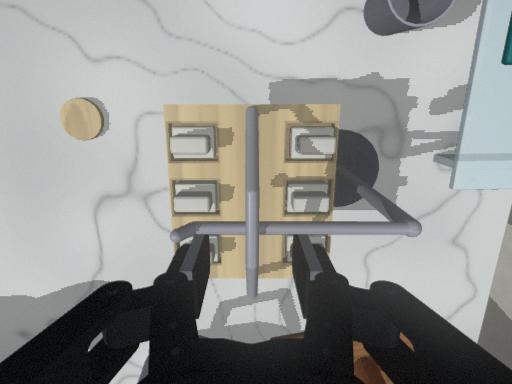

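View pics/s_end.png

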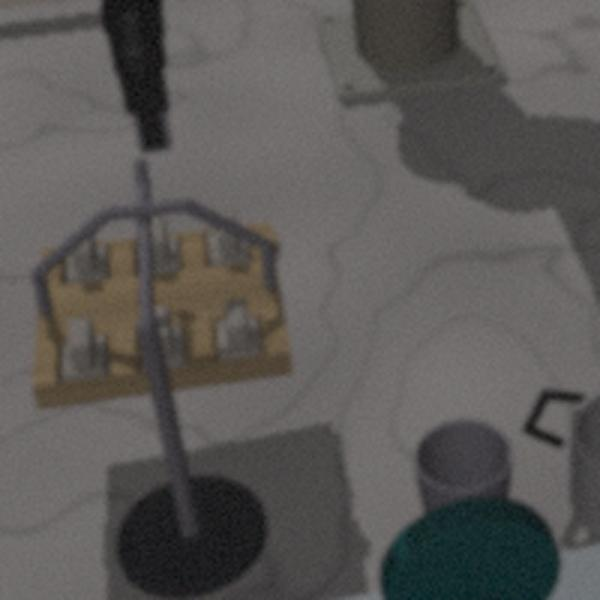

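Both views show the bar lying across the hook arm, midway between tip and upright. The tray is level to 0.04 rad with all six blocks seated, and the gripper is clear above it. I'll let it rest briefly, re-check and hand in.

Call:
servo_tool([
  {"tx": 0, "ty": 0, "tz": -0.04, "roll": 0, "gripper": 0.5},
  {"tx": 0, "ty": 0, "tz": 0, "roll": 0, "gripper": 0.5},
  {"tx": 0, "ty": 0, "tz": 0, "roll": 0, "gripper": 0.5},
  {"tx": 0, "ty": 0, "tz": 0, "roll": 0, "gripper": 0.5},
  {"tx": 0, "ty": 0, "tz": 0, "roll": 0, "gripper": 0.5},
  {"tx": 0, "ty": 0, "tz": 0, "roll": 0, "gripper": 0.5},
  {"tx": 0, "ty": 0, "tz": 0, "roll": 0, "gripper": 0.5},
  {"tx": 0, "ty": 0, "tz": 0, "roll": 0, "gripper": 0.5},
])

```text
time: 70.6
tcp_pos: [562.7, -271.1, 300.5]
orientation: [-0.0, 0.713, 0.701, -0.0]
wrist_force: [0.3, 0.4, -0.5]
opening: 42.8
grasp_force: 0.0
```

```bash
python3 v.py && python3 -c "
from h import *
print(hand_in())"
```

```text
t 70.6 at [ 562.7 -271.1  300.5] yaw -1.0 open 42.8 F [ 0.3  0.4 -0.5] j6 1.14
shift total [ 0.008 -0.003  0.042] xy now; roll total None
tray top slopes [ 1.00000e-03 -3.70000e-02  1.36064e+02] 5402
tray top slopes [ 0.00000e+00 -3.70000e-02  1.36025e+02] 5410
tray top slopes [ 1.00000e-03 -3.80000e-02  1.36075e+02] 5417
bar [ 563.5 -285.8  223.2] -327.58576987529267 -251.6372753243315 1113
the job is handed in; nothing more can be done
None
```

All six blocks are seated in the tray, which hangs level and at rest near the middle of the hook arm with the gripper clear; I handed it in at about 71 s, and the hand-in returned no verdict.

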